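# Load the mess tray and slide it into the kit rack

## Task

Stand the titanium mug upright in the empty space of the steel tray, next to the collapsed bowl, while the tray is still outside the green rack. Then slide the loaded tray along the table, flat and never lifted, between the rack's two runners until it is fully home against the back stop, with the mug still standing and the bowl still lying in the tray. Do not tip the mug over on the way, do not disturb the other things on the table, and let go of everything.

Things in the scene. Friction and masses are not known exactly. Their poses are not given: they have to be found in the camera images.
- tray: Steel tray: 140 mm wide (x), 200 long (y), rim 14 high, floor and walls 4 thick; 0.4 kg. Origin: centre of its underside, z up. Its +y end goes into the rack first. At its -y end a dark bracket (y -100 to -112 mm, up to z 40) carries a red handle bar 20 mm wide in x, z 29 to 43, y -110 to -176.
- tray_grip (a point): Point in the middle of the tray's red handle bar, 145 mm behind the tray's origin and 36 mm above its underside; axes as the tray's (pinch across x, from above).
- tray_space (a point): Centre of the tray's empty space, on the tray's floor (44 mm behind the tray's origin, 4 mm above its underside); axes as the tray's. The mug fits here with about 15 mm to spare lengthwise and 25 mm sideways to each side.
- mug: Grey titanium mug, 62 mm in diameter, 80 mm high, wall 3 mm, open at the top; a thin wire handle on its +y side reaches 53 mm from the axis between 27 and 65 mm height. Origin at the centre of its underside, z up. Stands upright on the table in one of three places, any way round. About 0.12 kg.
- bowl: Collapsed teal silicone bowl, a flat disc 90 mm in diameter and 18 mm high with concentric rings, lying in the +y half of the tray from the start. Origin at the centre of its underside. Loose.
- rack: Low green rack, fixed. Origin: where the tray's origin lies when fully home; the tray slides in along +y (roughly the robot's left). Two runners 148 mm apart inside, 22 high, y from -100, with lips 14 inwards over the tray's rim (lip z 18 to 22); flared guides y -97 to -130. Back stop face y +100, 40 high. Wire shelf at z 155 over y 8 to 116 on thin posts at x +-81.
- rack_mouth (a point): Middle of the rack's open end at table level, 100 mm before the rack's origin; axes as the rack's.
- jar: Amber glass jar with black cap, 56 mm in diameter, 78 mm high; bystander. Origin at the centre of its underside.
- lantern: Small camp lantern, black foot, white middle, yellow top, 64 mm in diameter, 78 mm high; bystander. Origin at the centre of its underside.
- pot: Steel cook pot, 130 mm in diameter, 85 mm high; bystander. Origin at the centre of its underside.
- canister: Blue gas canister, 90 mm in diameter, 76 mm high; bystander. Origin at the centre of its underside.
- bottle: Green water bottle, 72 mm in diameter, 190 mm high; bystander. Origin at the centre of its underside.
- spork: Orange plastic spork lying flat, about 170 mm long (along its x), 34 mm wide, 8 mm high; bystander. Origin under the middle of its handle.
Things that resemble listed ones, but are neither listed nor needed, are in the scene too. Leave any red look-alike of the mug alone.

How it is judged (in metres and radians):
On the way:
1. the mug stands, let go, in the tray's empty space beside the bowl while the tray is still outside the rack (x of mug in the frame of tray between -0.034 and 0.034 m and y of mug in the frame of tray between -0.072 and -0.02 m and z of mug in the frame of tray between -0.002 and 0.012 m and angle between mug's own z axis and vertical below 0.12 rad and x of bowl in the frame of tray between -0.03 and 0.03 m and y of bowl in the frame of tray between 0.005 and 0.056 m and z of bowl in the frame of tray below 0.012 m and contact force between the fingers and mug below 0.1 N and y of tray in the frame of rack below -0.18 m), for 0.2 s.
At the end, for the whole second after the job is handed in: The tray is fully home in the rack: within 6 mm of its home position lengthwise and 8 mm sideways, flat on the table, aligned within 0.06 rad; the mug stands upright (within 0.12 rad) on the tray's floor in the empty half, the bowl lies flat on the floor of the other half, and everything is at rest (y of tray in the frame of rack between -0.006 and 0.006 m and x of tray in the frame of rack between -0.008 and 0.008 m and height (world z) of tray below 0.006 m and angle between the y axis of tray and the y axis of rack, either way round below 0.06 rad and x of mug in the frame of tray between -0.034 and 0.034 m and y of mug in the frame of tray between -0.072 and -0.02 m and z of mug in the frame of tray between -0.002 and 0.012 m and angle between mug's own z axis and vertical below 0.12 rad and x of bowl in the frame of tray between -0.03 and 0.03 m and y of bowl in the frame of tray between 0.005 and 0.056 m and z of bowl in the frame of tray below 0.012 m and linear speed of each of tray, mug below 0.01 m/s); the robot touches nothing.
It fails at once if the mug is tipped over (more than 0.7 rad) (angle between mug's own z axis and vertical above 0.7 rad).
It fails at once if the tray is lifted off the table (more than 20 mm) or tipped more than 0.2 rad (height (world z) of tray above 0.02 m or angle between tray's own z axis and vertical above 0.2 rad).
It fails at once if a bystander is moved by more than 30 mm (distance of any of jar, lantern, pot, canister, bottle, spork from where it was at the start of the episode above 0.03 m).
It also fails if it takes over 61 s, if anything falls off the work surface, if the arm or the gripper's body presses on something with over 40 N, if the wrist force passes 120 N, or if a joint passes its speed limit or range.

## Robot

A 7-joint arm with a two-finger parallel gripper is mounted at the origin on the work surface. World frame = base frame: x ahead of the robot, y to its left, z up, the work surface at z = 0. Lengths are in mm, angles in rad, forces in N, time in s.
With the tool pointing down it reaches from about 425 to 950 mm from the base axis. Payload 4.7 kg.
Tool frame: the origin (TCP) lies at the very end of the fingers, on their centre line; the grasp point (between the pads) lies 19 mm behind it (bot.grasp_offset is the distance from the TCP to the grasp point, in mm); z points along the fingers, y is the line along which they close (so a half turn about z gives the same grasp; the last joint's range is limited). The gripper opens to 87 mm and grips with 3 to 60 N. Pads are 19 mm wide; open, the fingers measure 117 mm over their backs; the gripper's body (75 mm by 190 mm) begins 51 mm behind the grasp point.
Start: joints at [-1.2, 0.469, -0.049, 1.532, 0.024, 1.141, -0.082], TCP at [262.695, 621.806, 197.173] pointing down, gripper open.
Joint ranges: [-2.59, 2.59], [-0.33, 1.99], [-1.39, 1.29], [0.1, 2.45], [-1.04, 4.18], [0.21, 1.99], [-2.66, 2.66]. Speed limits (rad/s): [2.57, 2.57, 3.14, 3.14, 3.14, 3.14, 3.14].

## Interface

Orientations are given as a unit quaternion [w, x, y, z].
In Python, from workcell import bot gives the robot as it stands.
- The arm moves only by the tool move_arm, never from a script. Its argument "targets" is a list of rows, each a list of 3 entries, a list of its own where there are three numbers: the shift along the tool's x, y, z in units of 150 mm (1.0 is 150 mm), then the turn, a rotation vector about the tool's x, y, z in units of 180 degrees (1.0 is 180 degrees), then the closure, from 0 (fully open) to 1 (shut). In form: [[[x, y, z], [ax, ay, az], fingers], ...]. A call has 1 to 12 rows; each row is the pose to reach, as a shift and turn from the pose commanded when the call began, along the tool's axes at that moment, turning the shorter way round; what a row does not reach only later rows make up. A row lasts 1/10 s, in which the tool goes at most 50 mm and 8.59 degrees, less where a joint would pass 70% of its speed; a pose out of reach is approached as far as the arm can. A call with a number of a shift or a turn outside -1 to 1 is refused whole. A call with a gripper value outside its range is refused whole. The fingers move at their own pace and stop on an object; "force" is the grip in N (left out, the last holds). Time passes only in rows, so rows that repeat a pose let the fingers close. It gives the time, the measured TCP pose, the force, the opening and the grip force at its end, in the units of the state.
- bot.get_obs(): the state, without advancing time (a new reading comes with each control period).
- bot.capture(name): name is "scene" or "side" or "wrist"; returns a dict with "frame" (384x512x3 uint8, blue, green, red), "vfov" (degrees; the focal length in pixels is half the picture's height over the tangent of half this angle, whatever the lens; pixels are square), "cx", "cy" (the principal point, pixels), "dist" ([k1, k2, p1, p2, k3] as OpenCV has them; the pictures are not rectified), "position" and "rotation" of the camera in the world. Camera axes: x right, y down, z forward; pixel columns grow to the right and rows downward; lengths in mm; the calibration is good to about 2 mm. A picture is of the moment at which its call begins. There is no depth.
- bot.hand_in(): hands the job in; it is judged then, once.
The state is a dict: "clock": time; "q": joint angles; "joint_vel": joint speeds; "tau": joint torques, N m; "tool_pos": TCP position; "tcp_rot": TCP orientation; "force": force on the tool from outside, world axes, zero at the start; "moment": the same for the moment, N m; "width": finger opening in mm; "finger_force": force on a finger pad.
Only numpy, scipy, OpenCV 4.12 (cv2) and the standard library are available. Lean on these libraries where they do the work, as an engineer would, in place of code of your own. Each camera call takes 0.05 s, during which the arm holds its last target. There are 200 camera calls.

## Working session

There is one attempt and no reset: what is moved stays moved. The work goes in short steps, Python scripts to look and compute and a tool call to move; the robot and the scene stay as the last step left them, time stands still between calls to the robot, and variables do not carry over. Pictures are saved under pics/ and viewed, at most 10 in all, crops included, and the job is handed in when it is done.

Besides the shell and the picture viewer there is one more tool, called after "Emit:" as name([rows], argument=value, ...), one row to a line, values as JSON. move_arm: Moves the arm, as the interface text tells. Shifts and turns lie within -1 to 1; 1 stands for 150 mm of shift or 180 degrees of turn. Its arguments: {"type":"object","properties":{"targets":{"type":"array"},"force":{"type":"number"}},"required":["targets"]}

```bash
mkdir -p pics
cat > h.py <<'E'
import numpy as np, cv2, json
from scipy.spatial.transform import Rotation as R
from workcell import bot
def cap(name, fn):
    c=bot.capture(name); cv2.imwrite(f'pics/{fn}.png',c['frame'])
    np.save(f'pics/{fn}.npy',c,allow_pickle=True); return c
def load(fn): return np.load(f'pics/{fn}.npy',allow_pickle=True).item()
def KM(c):
    f=c['frame'].shape[0]/2/np.tan(np.radians(c['vfov'])/2)
    return np.array([[f,0,c['cx']],[0,f,c['cy']],[0,0,1.]])
def rot(c):
    r=np.array(c['rotation'],float)
    return r if r.shape==(3,3) else R.from_quat(r,scalar_first=True).as_matrix()
def ray(c,uv):
    p=cv2.undistortPoints(np.array(uv,float).reshape(-1,1,2),KM(c),np.array(c['dist'],float)).reshape(-1,2)
    return np.c_[p,np.ones(len(p))]@rot(c).T
def onz(c,uv,z):
    d=ray(c,uv);o=np.array(c['position'],float)
    return o+d*((z-o[2])/d[:,2])[:,None]
def proj(c,P):
    r=rot(c);o=np.array(c['position'],float)
    return cv2.projectPoints(np.array(P,float).reshape(-1,3),cv2.Rodrigues(r.T)[0],-r.T@o,KM(c),np.array(c['dist'],float))[0].reshape(-1,2)
def tri(cs,uvs):
    A=np.zeros((3,3));b=np.zeros(3)
    for c,uv in zip(cs,uvs):
        d=ray(c,[uv])[0];d/=np.linalg.norm(d);M=np.eye(3)-np.outer(d,d);A+=M;b+=M@np.array(c['position'],float)
    return np.linalg.solve(A,b)
E
python3 - <<'E'
from h import *
for n in('scene','side','wrist'):
    c=cap(n,n+'0');print(n,np.round(c['position']),np.round(rot(c),2).tolist(),c['vfov'],c['dist'])
a=np.vstack([cv2.imread('pics/scene0.png'),])
b=np.zeros((600,800,3),np.uint8)
cv2.imwrite('pics/v1.png',cv2.resize(a,(800,600)))
cv2.imwrite('pics/v2.png',cv2.resize(cv2.imread('pics/side0.png'),(800,600)))
print(bot.get_obs())
E
```

```text
scene [ 967. -747. 1294.] [[0.86, 0.43, -0.28], [0.51, -0.71, 0.48], [0.01, -0.56, -0.83]] 51.42696780965478 [-0.09669042  0.          0.          0.          0.        ]
side [   25. -1258.  1212.] [[0.92, -0.25, 0.3], [-0.39, -0.6, 0.7], [0.0, -0.76, -0.65]] 43.79302678450988 [-0.09180558  0.          0.          0.          0.        ]
wrist [200. 649. 384.] [[0.39, 0.89, 0.23], [0.92, -0.38, -0.1], [-0.0, 0.25, -0.97]] 58.723502241665116 [-0.02884619  0.          0.          0.          0.        ]
{'clock': 0.15, 'q': array([-1.19990528,  0.4692648 , -0.04858976,  1.5333939 ,  0.02410421,
        1.14101229, -0.08233221]), 'joint_vel': array([-0.00089661, -0.00194266,  0.00037327, -0.00572918, -0.00058049,
        0.00042236, -0.00052187]), 'tau': array([ 8.16956053e-04, -5.08429134e+01, -8.07646383e-02, -2.36417574e+01,
       -6.13962533e-02,  3.57260706e-02,  1.08361487e-04]), 'tool_pos': array([262.52598975, 621.32576755, 196.34555638]), 'tcp_rot': array([-1.22313611e-04,  1.98571796e-01,  9.80086060e-01, -7.36302777e-04]), 'force': array([-0.67139307, -0.49360935, -0.46446021]), 'moment': array([-0.03082524,  0.0015697 ,  0.00129931]), 'finger_force': 0.0, 'width': 87.09323253030527}
```

View pics/v1.png

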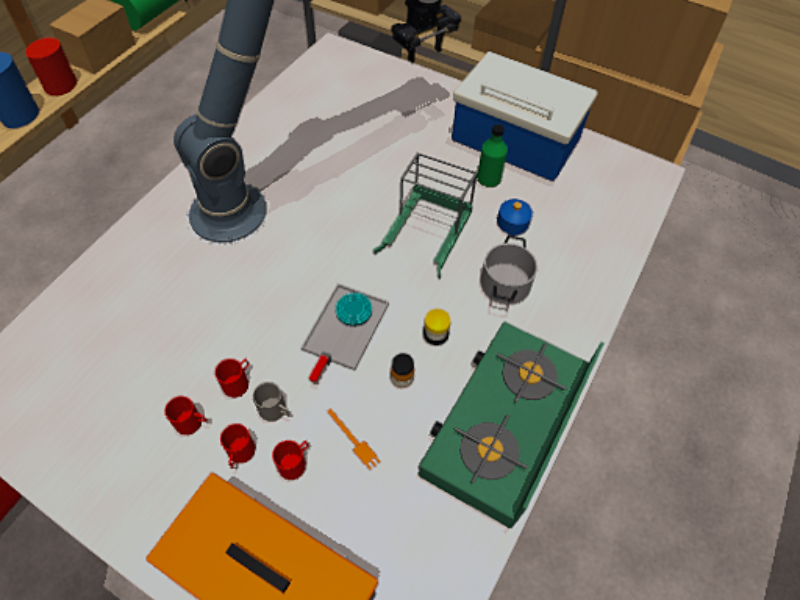

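View pics/v2.png

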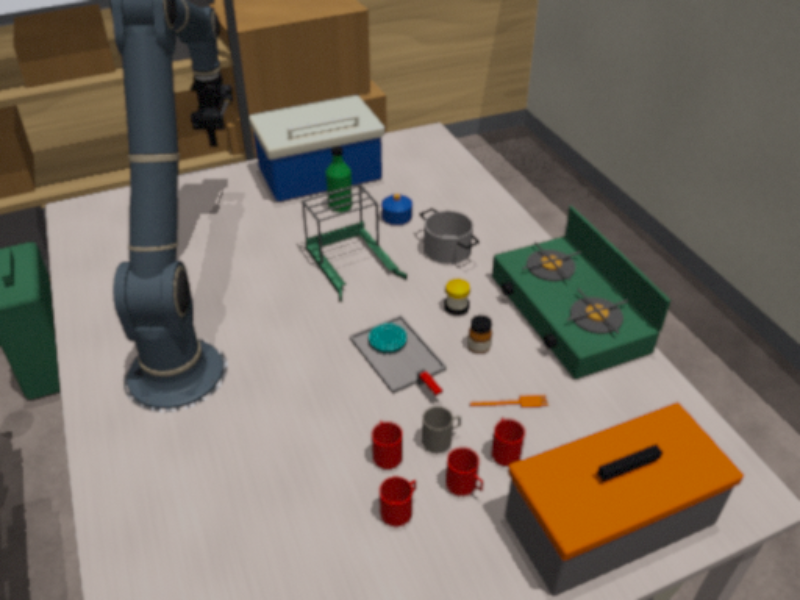

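The scene view (800x600 scale) shows the grey mug at (269,400) with its handle to the lower right. The tray corners are at (340,287), (388,303), (357,367) and (303,349), the red bar is at (320,368), and the rack mouth runs from (378,250) to (440,272). The side view shows the mug at (438,428), the tray at (398,352) and the bar at (430,383).

Run:
```python
from h import *
s=load('scene0');d=load('side0');k=.64
T=lambda a,b:np.round(tri([s,d],[np.array(a)*k,np.array(b)*k]))
print('mug rim ctr',T((268,391),(438,415)))
print('handle bar end',T((314,379),(438,393)))
tr=np.array([(340,287),(388,303),(357,367),(303,349)])*k
print('tray',np.round(onz(s,tr,14)))
tr=np.array([(351,341),(402,318),(444,366),(393,390)])*k
print('tray side',np.round(onz(d,tr,14)))
print('rack ends', np.round(onz(s,np.array([(378,250),(440,272),(412,190),(470,207)])*k,22)),np.round(onz(d,np.array([(341,295),(404,275),(308,242),(362,226)])*k,22)))
for n,a,b in [('jar',(403,358),(481,323)),('lantern',(437,318),(457,285)),('bottle',(497,130),(338,152)),('redA',(232,366),(387,430)),('redB',(237,437),(462,456)),('redC',(290,452),(508,428)),('spork',(332,412),(475,404))]: print(n,T(a,b))
```

```text
mug rim ctr [ 460. -399.   85.]
handle bar end [ 507. -304.   31.]
tray [[ 412.  -57.   14.]
 [ 539.  -36.   14.]
 [ 568. -222.   14.]
 [ 435. -248.   14.]]
tray side [[ 397.  -67.   14.]
 [ 536.  -40.   14.]
 [ 560. -223.   14.]
 [ 428. -245.   14.]]
rack ends [[436.  86.  22.]
 [606. 107.  22.]
 [406. 315.  22.]
 [572. 342.  22.]] [[427.  88.  22.]
 [600. 100.  22.]
 [417. 330.  22.]
 [577. 343.  22.]]
jar [ 666. -182.   76.]
lantern [677. -45.  74.]
bottle [563. 481. 185.]
redA [ 355. -391.   81.]
redB [ 463. -510.   81.]
redC [ 575. -480.   78.]
spork [ 578. -341.    3.]
```

```bash
cat >> h.py <<'E'
def Rd(phi):
    p=np.radians(phi);return np.array([[np.cos(p),np.sin(p),0],[np.sin(p),-np.cos(p),0],[0,0,-1]])
def plan(p0,R0,way):
    """way: list of (x,y,z,phi) -> shift/turn units per call"""
    for w in way:
        sh=R0.T@(np.array(w[:3])-p0)/150; R1=Rd(w[3]); tn=R.from_matrix(R0.T@R1).as_rotvec()/np.pi
        n=max(np.linalg.norm(sh)*3,np.linalg.norm(tn)*180/8.59)
        print(np.round(sh,3).tolist(),np.round(tn,3).tolist(),'rows>=%.1f'%n,w)
        sh=np.round(sh,3);tn=np.round(tn,3)
        p0=p0+R0@sh*150; R0=R0@R.from_rotvec(tn*np.pi).as_matrix()
def now():
    o=bot.get_obs();return np.array(o['tool_pos']),R.from_quat(o['tcp_rot'],scalar_first=True).as_matrix(),o
E
python3 - <<'E'
from h import *
s=load('scene0');d=load('side0');k=.64
P=lambda c,a:np.round(onz(c,[np.array(a)*k],50))[0][:2]
print('mug',P(s,(289,412)),P(d,(459,422)))
print('A',P(s,(248,365)));print('B',P(s,(235,462)),P(d,(481,487)));print('C',P(s,(306,447)))
p,M,o=now()
plan(p,M,[(290,540,300,140),(350,420,300,120),(430,300,300,100),(480,170,300,80),(500,30,300,70),(500,-110,300,60),(495,-240,300,50),(470,-330,300,50)])
E
```

```text
mug [ 513. -403.] [ 506. -407.]
A [ 368. -359.]
B [ 483. -552.] [ 475. -564.]
C [ 589. -449.]
[-0.38, -0.429, -0.69] [-0.0, 0.0, 0.095] rows>=2.7 (290, 540, 300, 140)
[-0.821, -0.356, 0.001] [-0.0, 0.0, 0.111] rows>=2.7 (350, 420, 300, 120)
[-0.959, 0.062, 0.0] [-0.0, 0.0, 0.111] rows>=2.9 (430, 300, 300, 100)
[-0.912, 0.177, 0.001] [-0.0, 0.0, 0.111] rows>=2.8 (480, 170, 300, 80)
[-0.896, 0.292, 0.002] [-0.0, 0.0, 0.056] rows>=2.8 (500, 30, 300, 70)
[-0.877, 0.32, 0.001] [0.0, 0.0, 0.055] rows>=2.8 (500, -110, 300, 60)
[-0.768, 0.403, 0.001] [0.0, 0.0, 0.056] rows>=2.6 (495, -240, 300, 50)
[-0.566, 0.258, 0.001] [0.0, 0.0, -0.0] rows>=1.9 (470, -330, 300, 50)
```

Emit:
move_arm([
  [[-0.38, -0.43, -0.69], [0, 0, 0.095], 0],
  [[-0.38, -0.43, -0.69], [0, 0, 0.095], 0],
  [[-0.38, -0.43, -0.69], [0, 0, 0.095], 0],
  [[-0.38, -0.43, -0.69], [0, 0, 0.095], 0],
])

```text
clock: 0.55
tool_pos: [293.6, 539.1, 305.9]
tcp_rot: [0.001, 0.344, 0.939, 0.004]
force: [0.0, 0.2, 0.0]
width: 87.2
finger_force: 0.0
```

Emit:
move_arm([
  [[-0.82, -0.356, 0], [0, 0, 0.11], 0],
  [[-0.82, -0.356, 0], [0, 0, 0.11], 0],
  [[-0.82, -0.356, 0], [0, 0, 0.11], 0],
  [[-0.82, -0.356, 0], [0, 0, 0.11], 0],
])

```text
clock: 0.95
tool_pos: [353.2, 415.2, 300.1]
tcp_rot: [0.001, 0.502, 0.865, -0.001]
force: [0.1, 0.2, 0.1]
width: 86.9
finger_force: 0.0
```

Emit:
move_arm([
  [[-0.96, 0.06, 0], [0, 0, 0.11], 0],
  [[-0.96, 0.06, 0], [0, 0, 0.11], 0],
  [[-0.96, 0.06, 0], [0, 0, 0.11], 0],
  [[-0.96, 0.06, 0], [0, 0, 0.11], 0],
])

```text
clock: 1.35
tool_pos: [433.7, 294.8, 300.2]
tcp_rot: [0.001, 0.644, 0.765, -0.001]
force: [0.5, 0.6, 0.5]
width: 87.1
finger_force: 0.0
```

Emit:
move_arm([
  [[-0.91, 0.18, 0], [0, 0, 0.11], 0],
  [[-0.91, 0.18, 0], [0, 0, 0.11], 0],
  [[-0.91, 0.18, 0], [0, 0, 0.11], 0],
  [[-0.91, 0.18, 0], [0, 0, 0.11], 0],
])

```text
clock: 1.75
tool_pos: [483.1, 166.0, 300.3]
tcp_rot: [0.001, 0.765, 0.643, -0.0]
force: [1.5, -0.3, -0.7]
width: 87.1
finger_force: 0.0
```

Run:
```python
from h import *
cap('wrist','w1')
p,M,o=now();print(p,M.round(2).tolist(),o['clock'],o['q'].round(2))
plan(p,M,[(500,30,300,80),(500,-110,300,70),(495,-240,300,40),(460,-330,300,20)])
```

```text
[481.87620068 169.62553282 300.13999656] [[0.17, 0.99, -0.0], [0.99, -0.17, -0.0], [-0.0, -0.0, -1.0]] 1.8 [-0.78  0.11  0.4   1.79 -0.05  1.25 -0.53]
[-0.898, 0.274, 0.001] [-0.0, 0.0, 0.002] rows>=2.8 (500, 30, 300, 80)
[-0.919, 0.162, 0.0] [-0.0, 0.0, 0.056] rows>=2.8 (500, -110, 300, 70)
[-0.826, 0.265, 0.001] [-0.0, 0.0, 0.166] rows>=3.5 (495, -240, 300, 40)
[-0.564, 0.309, -0.0] [-0.0, 0.0, 0.112] rows>=2.3 (460, -330, 300, 20)
```

Emit:
move_arm([
  [[-0.9, 0.27, 0], [0, 0, 0], 0],
  [[-0.9, 0.27, 0], [0, 0, 0], 0],
  [[-0.9, 0.27, 0], [0, 0, 0], 0],
  [[-0.9, 0.27, 0], [0, 0, 0], 0],
])

```text
clock: 2.2
tool_pos: [499.6, 27.0, 300.5]
tcp_rot: [0.001, 0.765, 0.644, -0.0]
force: [-0.1, 0.1, -0.3]
width: 87.1
finger_force: 0.0
```

```bash
python3 -c "
from h import *
cap('wrist','w2');print(now()[0])"
```

```text
[499.4068569   30.82486454 300.3275416 ]
```

Emit:
move_arm([
  [[-0.92, 0.16, 0], [0, 0, 0.056], 0],
  [[-0.92, 0.16, 0], [0, 0, 0.056], 0],
  [[-0.92, 0.16, 0], [0, 0, 0.056], 0],
  [[-0.92, 0.16, 0], [0, 0, 0.056], 0],
])

```text
clock: 2.65
tool_pos: [500.4, -112.0, 300.6]
tcp_rot: [0.001, 0.818, 0.575, -0.0]
force: [0.3, 0.7, -0.6]
width: 87.0
finger_force: 0.0
```

```bash
python3 -c "
from h import *
cap('wrist','w3');print(now()[0])"
```

```text
[ 500.81878502 -108.43215226  300.26223259]
```

Emit:
move_arm([
  [[-0.826, 0.265, 0], [0, 0, 0.166], 0],
  [[-0.826, 0.265, 0], [0, 0, 0.166], 0],
  [[-0.826, 0.265, 0], [0, 0, 0.166], 0],
  [[-0.826, 0.265, 0], [0, 0, 0.166], 0],
  [[-0.826, 0.265, 0], [0, 0, 0.166], 0],
])

```text
clock: 3.2
tool_pos: [498.1, -236.0, 299.7]
tcp_rot: [-0.001, 0.937, 0.349, -0.0]
force: [0.4, 1.0, -0.3]
width: 87.1
finger_force: 0.0
```

Run:
```python
from h import *
cap('wrist','w4');p,M,o=now();print(p,M.round(3).tolist(),o['q'].round(2))
plan(p,M,[(460,-330,300,20),(420,-399,250,0)])
cv2.imwrite('pics/v3.png',cv2.resize(np.vstack([np.hstack([cv2.imread(f'pics/w{i}.png') for i in r]) for r in((1,2),(3,4))]),(800,600)))
```

```text
[ 498.2148709  -235.40974719  299.73526451] [[0.754, 0.657, -0.001], [0.657, -0.754, 0.002], [0.0, -0.002, -1.0]] [-0.29  0.23  0.8   1.72 -0.17  1.27 -0.31]
[-0.606, 0.308, -0.002] [-0.001, 0.0, 0.117] rows>=2.4 (460, -330, 300, 20)
[-0.408, 0.341, 0.333] [0.0, -0.0, 0.111] rows>=2.3 (420, -399, 250, 0)
```

View pics/v3.png

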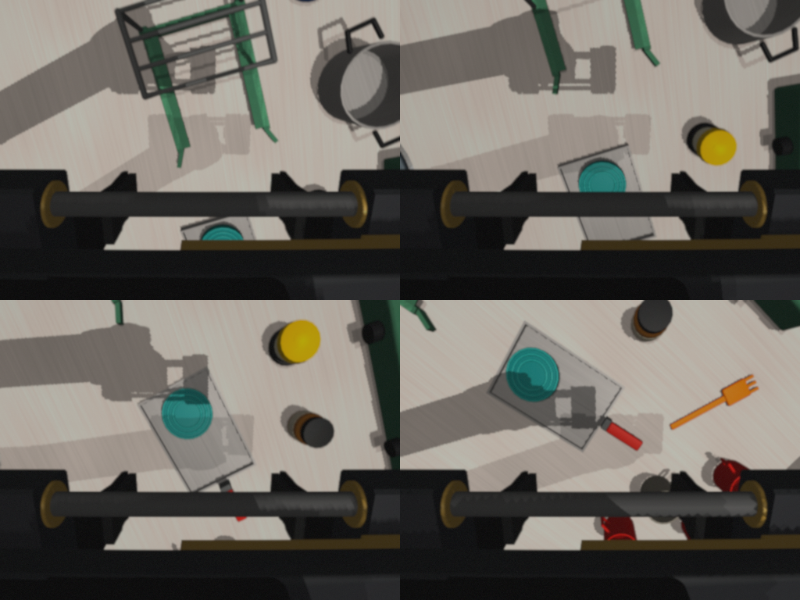

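The wrist mosaic shows the whole tray in w4 (tile corners about (125,22), (222,89), (182,149), (90,91), bar end at (240,145)), and the rack mouth in w1. The grey mug is partly hidden in w4 near (258,190), so I'll look at it from closer.

Run:
```python
from h import *
p,M,o=now()
plan(p,M,[(430,-310,300,20),(385,-385,280,0)])
a=cv2.resize(cv2.imread('pics/w4.png')[0:200],(800,312),interpolation=cv2.INTER_CUBIC)
b=cv2.imread('pics/w1.png')[0:222,130:370];c=cv2.imread('pics/w2.png')[0:222,130:370]
lo=np.zeros((288,800,3),np.uint8)
lo[:,:311]=cv2.resize(b,(311,288),interpolation=cv2.INTER_CUBIC);lo[:,400:711]=cv2.resize(c,(311,288),interpolation=cv2.INTER_CUBIC)
cv2.imwrite('pics/v4.png',np.vstack([a,lo]))
```

```text
[-0.67, 0.076, -0.002] [-0.001, 0.0, 0.117] rows>=2.4 (430, -310, 300, 20)
[-0.452, 0.367, 0.134] [0.0, -0.0, 0.111] rows>=2.3 (385, -385, 280, 0)
```

View pics/v4.png

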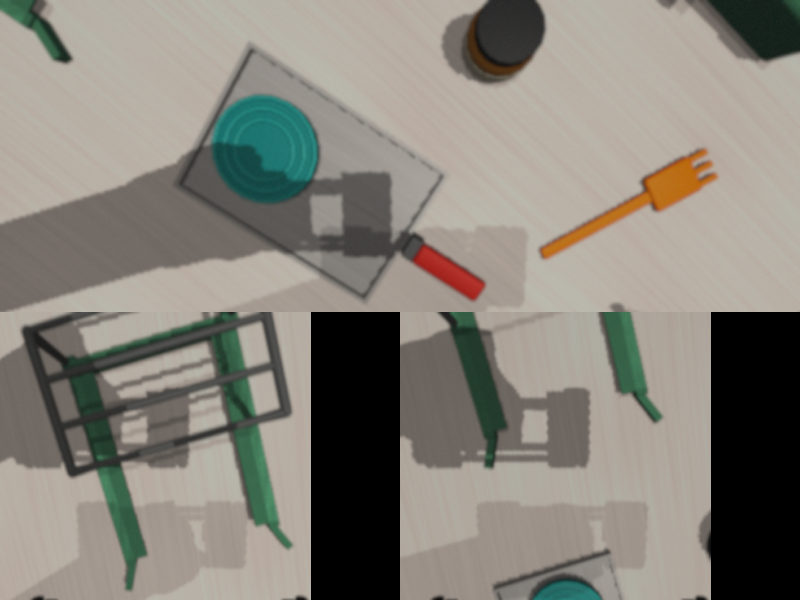

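```bash
cat >> h.py <<'E'
def fit(local,pix_by_cam,g):
    """pose (x,y,yaw) minimising reprojection; pix_by_cam: list of (cam, idx, pixels)"""
    from scipy.optimize import least_squares
    L=np.array(local,float)
    def W(v):
        c,s=np.cos(v[2]),np.sin(v[2]);return np.c_[v[0]*1+c*L[:,0]-s*L[:,1],v[1]+s*L[:,0]+c*L[:,1],L[:,2]]
    f=lambda v:np.concatenate([(proj(c,W(v)[i])-np.array(u)).ravel() for c,i,u in pix_by_cam])
    r=least_squares(f,g,x_scale=[100,100,1]);return r.x,np.abs(r.fun).max(),np.sqrt((r.fun**2).mean())
E
python3 - <<'E'
from h import *
w4=load('w4');w1=load('w1');w2=load('w2')
t=np.array([(251,44),(443,176),(366,299),(177,184),(485,284),(470,299)])/1.5625
L=[(-70,100,14),(70,100,14),(70,-100,14),(-70,-100,14)]
# image order: (251,44) is +x+y corner
L=[(70,100,14),(70,-100,14),(-70,-100,14),(-70,100,14),(10,-176,43),(-10,-176,43)]
print('tray',fit(L,[(w4,range(6),t)],[485,-145,.13]))
q=lambda a,dx:np.c_[(np.array(a)[:,0]-dx)/1.2958+130,(np.array(a)[:,1]-312)/1.2973]
a=q([(122,560),(146,556),(255,526),(278,520)],0);b=q([(480,437),(506,430),(618,393),(645,388)],400)
print(onz(w1,a,22).round(),onz(w2,b,22).round())
for i in range(4): print(tri([w1,w2],[a[i],b[i]]).round())
for o in (74,78,82):
  R_=[(-o,-100,22),(-60,-100,22),(60,-100,22),(o,-100,22)]
  print(o,fit(R_,[(w1,range(4),a),(w2,range(4),b)],[500,220,.12]))
E
```

```text
tray (array([ 4.80376373e+02, -1.37211056e+02,  1.41363004e-01]), np.float64(4.138431673182538), np.float64(2.512685224144271))
[[423. 121.  22.]
 [449. 121.  22.]
 [570. 134.  22.]
 [595. 136.  22.]] [[422. 117.  22.]
 [450. 119.  22.]
 [567. 135.  22.]
 [594. 135.  22.]]
[420. 117.   7.]
[449. 119.  14.]
[568. 135.  27.]
[595. 135.  19.]
74 (array([4.98248714e+02, 2.26683149e+02, 1.07322950e-01]), np.float64(9.382766988495916), np.float64(4.742197433956565))
78 (array([4.98244496e+02, 2.26622506e+02, 1.06685477e-01]), np.float64(6.4533856346853895), np.float64(3.3029589424327424))
82 (array([4.98234396e+02, 2.26553656e+02, 1.06054546e-01]), np.float64(3.559366427346845), np.float64(1.932869750827599))
```

Emit:
move_arm([
  [[-0.67, 0.076, 0], [0, 0, 0.117], 0],
  [[-0.67, 0.076, 0], [0, 0, 0.117], 0],
  [[-0.67, 0.076, 0], [0, 0, 0.117], 0],
  [[-0.67, 0.076, 0], [0, 0, 0.117], 0],
])

```text
clock: 3.65
tool_pos: [428.4, -311.6, 300.5]
tcp_rot: [-0.001, 0.985, 0.172, 0.001]
force: [0.8, 0.8, -0.5]
width: 87.0
finger_force: 0.0
```

```bash
python3 -c "
from h import *
cap('wrist','w5');print(now()[0])"
```

```text
[ 429.38946567 -310.57950858  300.33936892]
```

Emit:
move_arm([
  [[-0.45, 0.367, 0.134], [0, 0, 0.111], 0],
  [[-0.45, 0.367, 0.134], [0, 0, 0.111], 0],
  [[-0.45, 0.367, 0.134], [0, 0, 0.111], 0],
  [[-0.45, 0.367, 0.134], [0, 0, 0.111], 0],
])

```text
clock: 4.1
tool_pos: [384.1, -386.1, 279.7]
tcp_rot: [-0.001, 1.0, -0.001, -0.0]
force: [1.2, 0.7, -1.2]
width: 87.4
finger_force: 0.0
```

Run:
```python
from h import *
cap('wrist','w6');p,M,o=now();print(p,M.round(3).tolist(),o['q'].round(2))
cv2.imwrite('pics/v5.png',np.vstack([cv2.resize(cv2.imread(f'pics/{n}.png')[0:215],(714,300),interpolation=cv2.INTER_CUBIC) for n in('w5','w6')]))
```

```text
[ 384.77689513 -385.60042409  279.90848536] [[1.0, 0.0, -0.0], [0.0, -1.0, 0.001], [-0.0, -0.001, -1.0]] [-0.09  0.27  1.    1.77 -0.24  1.23 -0.6 ]
```

View pics/v5.png

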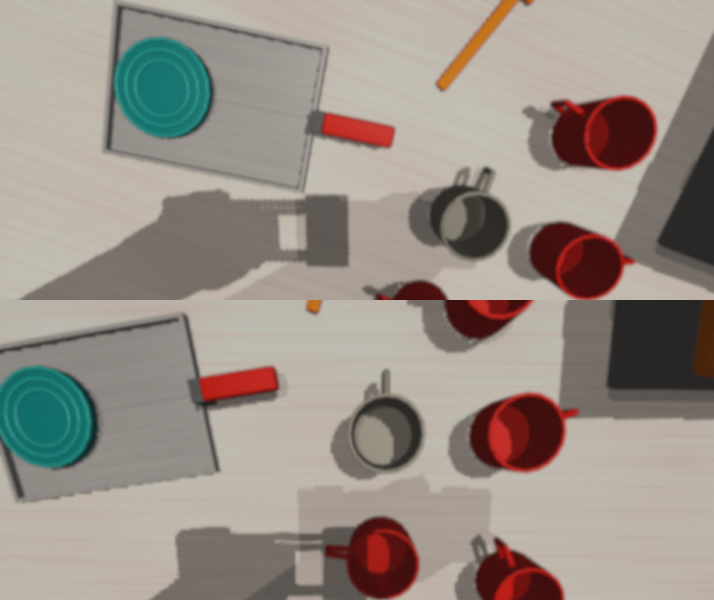

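The wrist pictures show the grey mug's rim centre at (475,225) in the upper and (387,433) in the lower, with its handle pointing to world +x. The tray corners in the upper are (117,3), (328,46), (302,190), (105,151).

```bash
cat >> h.py <<'E'
TL=[(70,100,14),(70,-100,14),(-70,-100,14),(-70,100,14),(10,-176,43),(-10,-176,43)]
E
python3 - <<'E'
from h import *
w4,w5,w6=load('w4'),load('w5'),load('w6');k=1.395
m=tri([w5,w6],[np.array((475,225))/k,np.array((387,133))/k]);print('mug rim',m)
print(onz(w6,[np.array((387,133))/k],80),onz(w5,[np.array((475,225))/k],80),'handle tip',onz(w6,[np.array((386,72))/k],64))
print('rim diam',np.linalg.norm(np.diff(onz(w6,np.array([(350,133),(424,133)])/k,80),axis=0)))
t5=np.array([(117,3),(328,46),(302,190),(105,151),(395,127),(391,147)])/k
t4=np.array([(251,44),(443,176),(366,299),(177,184),(485,284),(470,299)])/1.5625
print(onz(w5,t5[:4],14).round(),onz(w5,t5[4:],43).round(),onz(w4,t4[:4],14).round(),onz(w4,t4[4:],43).round())
print(fit(TL,[(w5,range(6),t5)],[485,-145,.13]));print(fit(TL,[(w5,range(6),t5),(w4,range(6),t4)],[485,-145,.13]))
print('bowl',onz(w5,[np.array((163,88))/k],16))
print('baroff',tri([w4,w5],[t4[4:].mean(0),t5[4:].mean(0)]))
p,M,o=now()
plan(p,M,[(460,-399,160,0)])
E
```

```text
mug rim [ 458.62571566 -404.82063252   72.37549319]
[[ 458.34918701 -404.39525568   80.        ]] [[ 459.36817033 -402.74498479   80.        ]] handle tip [[ 505.67324128 -403.88565299   64.        ]]
rim diam 58.18877406416861
[[ 533.  -33.   14.]
 [ 563. -228.   14.]
 [ 428. -246.   14.]
 [ 399.  -52.   14.]] [[ 514. -310.   43.]
 [ 497. -313.   43.]] [[ 534.  -33.   14.]
 [ 558. -224.   14.]
 [ 430. -244.   14.]
 [ 401.  -52.   14.]] [[ 514. -309.   43.]
 [ 496. -308.   43.]]
(array([ 4.80210541e+02, -1.39109575e+02,  1.45576732e-01]), np.float64(2.407567387080576), np.float64(1.5494009517971261))
(array([ 4.80273030e+02, -1.38195603e+02,  1.43578364e-01]), np.float64(4.6232958446508405), np.float64(2.1522318097594186))
bowl [[475.3150305 -92.9571599  16.       ]]
baroff [ 504.99887192 -311.5940797    33.85811849]
[0.502, 0.09, 0.799] [-0.0, 0.0, 0.0] rows>=2.8 (460, -399, 160, 0)
```

Emit:
move_arm([
  [[0.495, 0.12, 0.8], [0, 0, 0], 0],
  [[0.495, 0.12, 0.8], [0, 0, 0], 0],
  [[0.495, 0.12, 0.8], [0, 0, 0], 0],
  [[0.495, 0.12, 0.8], [0, 0, 0], 0],
  [[0.495, 0.12, 0.8], [0, 0, 0], 0],
])

```text
clock: 4.65
tool_pos: [457.8, -404.5, 159.9]
tcp_rot: [-0.001, 1.0, -0.001, -0.001]
force: [-0.7, 0.1, -0.3]
width: 87.1
finger_force: 0.0
```

Emit:
move_arm([
  [[0, 0, 0.2], [0, 0, 0], 0],
  [[0, 0, 0.4], [0, 0, 0], 0],
  [[0, 0, 0.6], [0, 0, 0], 0],
  [[0, 0, 0.77], [0, 0, 0], 0],
  [[0, 0, 0.77], [0, 0, 0], 0],
  [[0, 0, 0.77], [0, 0, 0], 0],
])

```text
clock: 5.25
tool_pos: [457.4, -406.8, 47.3]
tcp_rot: [0.001, 1.0, -0.003, 0.001]
force: [0.7, -1.1, 2.0]
width: 86.9
finger_force: 0.0
```

Run:
```python
from h import *
p,M,o=now();print(p,o['force'],o['width'])
c=cap('side','s2');d=cap('scene','c2')
u=proj(c,[459,-403,60])[0].astype(int);v=proj(d,[459,-403,60])[0].astype(int)
f=lambda i,u:cv2.resize(i['frame'][u[1]-40:u[1]+40,u[0]-50:u[0]+50],(400,320),interpolation=cv2.INTER_CUBIC)
cv2.imwrite('pics/v6.png',np.hstack([f(c,u),f(d,v)]))
```

```text
[ 457.44736589 -406.83918015   47.33146764] [ 0.68859765 -1.05240707  1.9923554 ] 86.86040288065139
```

View pics/v6.png

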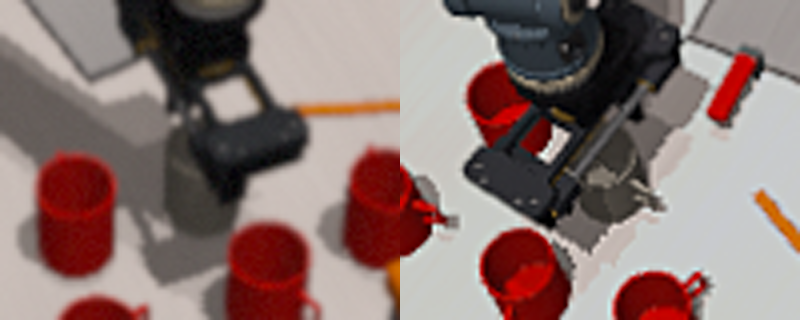

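The crops show the gripper straddling the grey mug in y, with the near finger in front of it at (232,190) in the left crop and the handle free at (650,195) in the right. I'll close gently.

Emit:
move_arm([
  [[0, 0, 0], [0, 0, 0], 0.4],
  [[0, 0, 0], [0, 0, 0], 0.4],
  [[0, 0, 0], [0, 0, 0], 0.4],
  [[0, 0, 0], [0, 0, 0], 0.4],
  [[0, 0, 0], [0, 0, 0], 0.4],
  [[0, 0, 0], [0, 0, 0], 0.4],
], force=12)

```text
clock: 5.95
tool_pos: [456.7, -406.0, 45.1]
tcp_rot: [-0.0, 1.0, -0.004, 0.0]
force: [-0.1, 0.8, 2.0]
width: 60.2
finger_force: 12.0
```

Run:
```python
from h import *
p,M,o=now();print(p,M.round(3).tolist(),o['force'],o['width'],o['finger_force'])
```

```text
[ 456.71644779 -406.00580212   45.07182127] [[1.0, -0.007, 0.0], [-0.007, -1.0, 0.0], [0.0, -0.0, -1.0]] [-0.0667173   0.75915745  1.98535956] 60.20989493846462 12.000927676563151
```

Run:
```python
from h import *
p,M,o=now()
plan(p,M,[(457,-405,145,0),(467,-325,145,32),(477,-250,145,65),(487,-184,145,98.3),(487,-184,52,98.3)])
```

```text
[0.002, -0.007, -0.666] [-0.0, -0.0, -0.002] rows>=2.0 (457, -405, 145, 0)
[0.066, -0.533, 0.0] [-0.0, -0.0, -0.178] rows>=3.7 (467, -325, 145, 32)
[0.322, -0.389, 0.0] [-0.0, -0.0, -0.183] rows>=3.8 (477, -250, 145, 65)
[0.427, -0.126, 0.0] [-0.0, -0.0, -0.185] rows>=3.9 (487, -184, 145, 98.3)
[-0.001, -0.0, 0.62] [0.0, -0.0, -0.0] rows>=1.9 (487, -184, 52, 98.3)
```

Emit:
move_arm([
  [[0, 0, -0.1], [0, 0, 0], 0.4],
  [[0, 0, -0.25], [0, 0, 0], 0.4],
  [[0, 0, -0.45], [0, 0, 0], 0.4],
  [[0, 0, -0.67], [0, 0, 0], 0.4],
  [[0, 0, -0.67], [0, 0, 0], 0.4],
])

```text
clock: 6.45
tool_pos: [458.3, -409.2, 150.8]
tcp_rot: [0.003, 1.0, -0.004, 0.003]
force: [0.0, -0.3, -1.8]
width: 60.0
finger_force: 12.0
```

Emit:
move_arm([
  [[0.015, -0.13, 0], [0, 0, -0.045], 0.4],
  [[0.03, -0.27, 0], [0, 0, -0.09], 0.4],
  [[0.05, -0.4, 0], [0, 0, -0.135], 0.4],
  [[0.066, -0.533, 0], [0, 0, -0.178], 0.4],
  [[0.066, -0.533, 0], [0, 0, -0.178], 0.4],
])

```text
clock: 6.95
tool_pos: [467.7, -322.9, 145.1]
tcp_rot: [-0.002, 0.961, 0.275, 0.0]
force: [0.5, -0.3, -0.4]
width: 60.5
finger_force: 12.0
```

Emit:
move_arm([
  [[0.08, -0.1, 0], [0, 0, -0.045], 0.4],
  [[0.16, -0.2, 0], [0, 0, -0.09], 0.4],
  [[0.24, -0.3, 0], [0, 0, -0.135], 0.4],
  [[0.322, -0.389, 0], [0, 0, -0.183], 0.4],
  [[0.322, -0.389, 0], [0, 0, -0.183], 0.4],
])

```text
clock: 7.45
tool_pos: [478.0, -249.5, 145.3]
tcp_rot: [-0.001, 0.845, 0.535, 0.0]
force: [0.1, 0.0, -1.1]
width: 60.4
finger_force: 12.0
```

Emit:
move_arm([
  [[0.1, -0.03, 0], [0, 0, -0.045], 0.4],
  [[0.2, -0.06, 0], [0, 0, -0.09], 0.4],
  [[0.32, -0.09, 0], [0, 0, -0.135], 0.4],
  [[0.427, -0.126, 0], [0, 0, -0.185], 0.4],
  [[0.427, -0.126, 0], [0, 0, -0.185], 0.4],
  [[0.427, -0.126, 0], [0, 0, -0.185], 0.4],
  [[0.427, -0.126, 0], [0, 0, -0.185], 0.4],
])

```text
clock: 8.15
tool_pos: [487.7, -187.4, 145.6]
tcp_rot: [0.0, 0.659, 0.752, -0.0]
force: [0.8, 0.9, -1.2]
width: 60.0
finger_force: 12.0
```

Run:
```python
from h import *
p,M,o=now();print(p,M.round(3).tolist(),o['force'],o['width'],o['q'].round(2))
plan(p,M,[(487,-184,52,98.3)])
cap('wrist','w7');cap('scene','c3');cap('side','s3')
a=load('w7')['frame'][:230]
b=np.zeros((230,800,3),np.uint8);b[:,:512]=a
f=lambda n:cv2.resize(load(n)['frame'][:,:],(400,300))
c,d=load('c3'),load('s3');g=lambda i:(lambda u:cv2.resize(i['frame'][u[1]-60:u[1]+60,u[0]-80:u[0]+80],(400,300),interpolation=cv2.INTER_CUBIC))(proj(i,[487,-180,50])[0].astype(int))
cv2.imwrite('pics/v7.png',np.vstack([b,np.hstack([g(c),g(d)])]))
```

```text
[ 487.69787771 -187.36645054  145.55252225] [[-0.131, 0.991, -0.0], [0.991, 0.131, -0.001], [-0.001, -0.0, -1.0]] [ 0.79151758  0.86794965 -1.23577935] 60.01457407413155 [-0.1   0.29  0.47  1.97 -0.16  0.91  0.58]
[0.024, -0.002, 0.624] [-0.0, 0.0, -0.004] rows>=1.9 (487, -184, 52, 98.3)
```

View pics/v7.png

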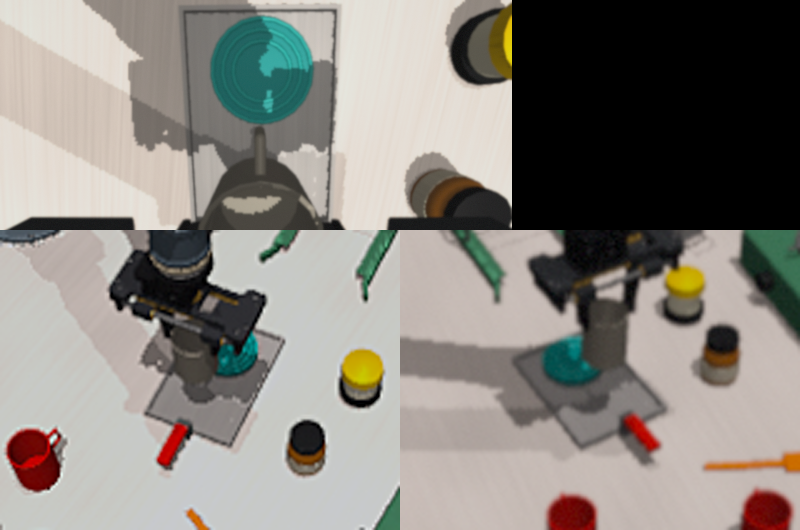

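The wrist view shows the mug centred sideways over the tray (column 261), with the bowl at (262,70) and the tray's far corners at (181,8) and (341,6).

Run:
```python
from h import *
print(onz(load('w7'),[(181,8),(341,6)],14).round(1),'bowl',onz(load('w7'),[(262,70)],16))
v=(480.3,-139,.145);c,s=np.cos(.145),np.sin(.145)
print([(v[0]+c*a-s*b,v[1]+s*a+c*b) for a,b in((-70,100),(70,100),(0,-44))])
```

```text
[[400.3 -50.8  14. ]
 [535.8 -31.2  14. ]] bowl [[475.84452449 -92.31383434  16.        ]]
[(np.float64(396.58534361787974), np.float64(-50.16387949249739)), (np.float64(535.116170440015), np.float64(-29.934939333023664)), (np.float64(486.65766690726315), np.float64(-182.53825985838537))]
```

Emit:
move_arm([
  [[0.01, 0, 0.15], [0, 0, -0.003], 0.4],
  [[0.02, 0, 0.3], [0, 0, -0.003], 0.4],
  [[0.02, 0, 0.42], [0, 0, -0.003], 0.4],
  [[0.02, 0, 0.52], [0, 0, -0.003], 0.4],
  [[0.02, 0, 0.58], [0, 0, -0.003], 0.4],
  [[0.02, 0, 0.61], [0, 0, -0.003], 0.4],
  [[0.02, 0, 0.61], [0, 0, -0.003], 0.4],
  [[0.02, 0, 0.61], [0, 0, -0.003], 0.4],
  [[0.02, 0, 0.61], [0, 0, -0.003], 0.4],
])

```text
clock: 9.2
tool_pos: [488.2, -182.5, 54.7]
tcp_rot: [0.001, 0.653, 0.757, 0.0]
force: [-0.8, -0.1, -1.2]
width: 60.2
finger_force: 12.0
```

Emit:
move_arm([
  [[0, 0, 0.015], [0, 0, 0], 0.4],
  [[0, 0, 0.03], [0, 0, 0], 0.4],
  [[0, 0, 0.03], [0, 0, 0], 0.4],
  [[0, 0, 0.03], [0, 0, 0], 0.4],
])

```text
clock: 9.6
tool_pos: [487.6, -182.3, 49.4]
tcp_rot: [-0.0, 0.653, 0.757, -0.0]
force: [0.0, -1.2, -0.4]
width: 59.9
finger_force: 12.0
```

Emit:
move_arm([
  [[0, 0, 0.008], [0, 0, 0], 0.4],
  [[0, 0, 0.008], [0, 0, 0], 0.4],
  [[0, 0, 0.008], [0, 0, 0], 0.2],
  [[0, 0, 0.008], [0, 0, 0], 0.0],
  [[0, 0, 0.008], [0, 0, 0], 0.0],
  [[0, 0, 0.008], [0, 0, 0], 0.0],
  [[0, 0, 0.008], [0, 0, 0], 0.0],
  [[0, 0, 0.008], [0, 0, 0], 0.0],
])

```text
clock: 10.4
tool_pos: [487.6, -182.3, 48.3]
tcp_rot: [-0.0, 0.653, 0.757, 0.0]
force: [-0.5, -0.1, 0.3]
width: 86.6
finger_force: 0.0
```

Emit:
move_arm([
  [[0, 0, -0.1], [0, 0, 0], 0.0],
  [[0, 0, -0.3], [0, 0, 0], 0.0],
  [[0, 0, -0.5], [0, 0, 0], 0.0],
  [[0, 0, -0.75], [0, 0, 0], 0.0],
  [[0, 0, -0.9], [0, 0, 0], 0.0],
  [[0, 0, -0.9], [0, 0, 0], 0.0],
])

```text
clock: 11.0
tool_pos: [489.9, -183.2, 186.7]
tcp_rot: [0.003, 0.653, 0.757, 0.002]
force: [0.6, -0.5, 0.2]
width: 86.9
finger_force: 0.0
```

Run:
```python
from h import *
p,M,o=now();print(p,M.round(3).tolist(),o['clock'],o['width'],o['q'].round(2))
c,s=np.cos(.145),np.sin(.145)
g=(480.3+s*145,-139-c*145);print('grip',g)
plan(p,M,[(g[0]+10,-285,185,98.3)])
```

```text
[ 489.91211576 -183.19306701  186.6912624 ] [[-0.146, 0.989, 0.007], [0.989, 0.146, -0.001], [-0.002, 0.007, -1.0]] 11.0 86.90851739508412 [-0.13  0.24  0.48  1.93 -0.13  1.    0.56]
grip (np.float64(501.25140230802634), np.float64(-282.47835635149727))
[-0.692, 0.041, 0.013] [0.002, 0.001, 0.001] rows>=2.1 (np.float64(511.25140230802634), -285, 185, 98.3)
```

Emit:
move_arm([
  [[-0.3, 0, 0], [0, 0, 0], 0],
  [[-0.55, -0.005, 0], [0, 0, 0], 0],
  [[-0.69, -0.008, 0], [0, 0, 0], 0],
  [[-0.69, -0.008, 0], [0, 0, 0], 0],
  [[-0.69, -0.008, 0], [0, 0, 0], 0],
  [[-0.69, -0.008, 0], [0, 0, 0], 0],
])

```text
clock: 11.6
tool_pos: [501.5, -283.1, 182.5]
tcp_rot: [-0.001, 0.653, 0.758, 0.0]
force: [0.3, 0.2, -0.2]
width: 87.0
finger_force: 0.0
```

Run:
```python
from h import *
p,M,o=now();print(p,o['clock'])
cap('wrist','w8');cap('scene','c4')
c=load('c4');u=proj(c,[490,-150,50])[0].astype(int)
z=cv2.resize(c['frame'][u[1]-60:u[1]+60,u[0]-80:u[0]+80],(400,300),interpolation=cv2.INTER_CUBIC)
b=np.zeros((300,800,3),np.uint8);b[:,:400]=z
w=np.zeros((250,800,3),np.uint8);w[:,:512]=load('w8')['frame'][:250]
cv2.imwrite('pics/v8.png',np.vstack([w,b]))
```

```text
[ 501.46013724 -283.10983624  182.47186197] 11.6
```

View pics/v8.png

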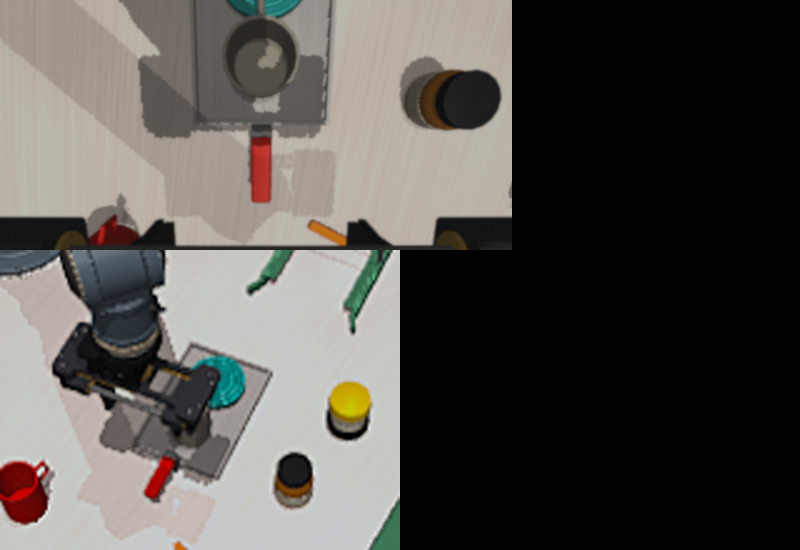

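The wrist view shows the mug standing in the tray at (261,55). The red bar spans columns 252–271 and rows 135–202, and the spork tip is at (310,222).

Run:
```python
from h import *
w=load('w8')
print('bar end',onz(w,[(252,202),(271,202),(252,137),(271,137)],43).round(1),'spork',onz(w,[(310,222)],6).round(),'tray rear',onz(w,[(196,123),(325,124)],14).round(1),'mug',onz(w,[(261,55)],84).round(1))
```

```text
bar end [[ 496.7 -312.4   43. ]
 [ 515.4 -309.5   43. ]
 [ 487.4 -248.5   43. ]
 [ 505.3 -245.8   43. ]] spork [[ 565. -337.    6.]] tray rear [[ 428.  -245.8   14. ]
 [ 559.4 -227.    14. ]] mug [[ 485.7 -179.6   84. ]]
```

Emit:
move_arm([
  [[0, 0, 0.3], [0, 0, 0], 0.3],
  [[0, 0, 0.55], [0, 0, 0], 0.3],
  [[0, 0, 0.55], [0, 0, 0], 0.3],
  [[0, 0, 0.55], [0, 0, 0], 0.3],
])

```text
clock: 12.1
tool_pos: [501.8, -284.4, 101.2]
tcp_rot: [-0.0, 0.653, 0.757, -0.0]
force: [0.1, -0.9, 0.9]
width: 64.6
finger_force: 0.0
```

Run:
```python
from h import *
p,M,o=now();print(p,M.round(3).tolist(),o['width'])
```

```text
[ 501.84980912 -284.3970952   101.20577922] [[-0.147, 0.989, -0.0], [0.989, 0.147, 0.0], [0.0, -0.0, -1.0]] 64.59657596898404
```

Emit:
move_arm([
  [[0, 0, 0.2], [0, 0, 0], 0.3],
  [[0, 0, 0.4], [0, 0, 0], 0.3],
  [[0, 0, 0.5], [0, 0, 0], 0.3],
  [[0, 0, 0.555], [0, 0, 0], 0.3],
  [[0, 0, 0.555], [0, 0, 0], 0.3],
  [[0, 0, 0.555], [0, 0, 0], 0.3],
  [[0, 0, 0.555], [0, 0, 0], 0.3],
])

```text
clock: 12.8
tool_pos: [502.6, -285.4, 18.9]
tcp_rot: [0.001, 0.653, 0.757, 0.0]
force: [-0.1, 0.6, 0.8]
width: 60.9
finger_force: 0.0
```

Emit:
move_arm([
  [[0, 0, 0], [0, 0, 0], 0.5],
  [[0, 0, 0], [0, 0, 0], 0.65],
  [[0, 0, 0], [0, 0, 0], 0.75],
  [[0, 0, 0], [0, 0, 0], 0.85],
  [[0, 0, 0], [0, 0, 0], 0.85],
  [[0, 0, 0], [0, 0, 0], 0.85],
  [[0, 0, 0], [0, 0, 0], 0.85],
], force=15)

```text
clock: 13.5
tool_pos: [501.9, -285.0, 18.1]
tcp_rot: [0.0, 0.653, 0.757, 0.0]
force: [0.1, 0.6, 2.6]
width: 15.8
finger_force: 1.5
```

Run:
```python
from h import *
p,M,o=now();print(p,M.round(3).tolist(),o['width'],o['finger_force'],o['force'],o['moment'])
# rack details: larger view of side/scene rack
c,d=load('c4'),load('s3')
g=lambda i:(lambda u:cv2.resize(i['frame'][u[1]-60:u[1]+60,u[0]-80:u[0]+80],(400,300),interpolation=cv2.INTER_CUBIC))(proj(i,[505,205,22])[0].astype(int))
print(proj(c,[505,205,22]),proj(d,[505,205,22]))
w=load('w1')['frame'][0:222,110:380]
cv2.imwrite('pics/v9.png',np.vstack([np.hstack([g(load('scene0')),g(load('side0'))]),cv2.resize(w,(365,300))[:, :].copy() if 0 else cv2.copyMakeBorder(cv2.resize(w,(365,300),interpolation=cv2.INTER_CUBIC),0,0,0,435,0)]))
```

```text
[ 501.89068709 -284.96886568   18.07651716] [[-0.146, 0.989, 0.0], [0.989, 0.146, 0.0], [0.0, 0.0, -1.0]] 15.79224697261454 1.4569732546806335 [0.11517706 0.56963927 2.56284207] [-0.03583125  0.18627947 -0.0014299 ]
[[271.28771194 147.41673856]] [[226.99932116 166.66651508]]
```

View pics/v9.png

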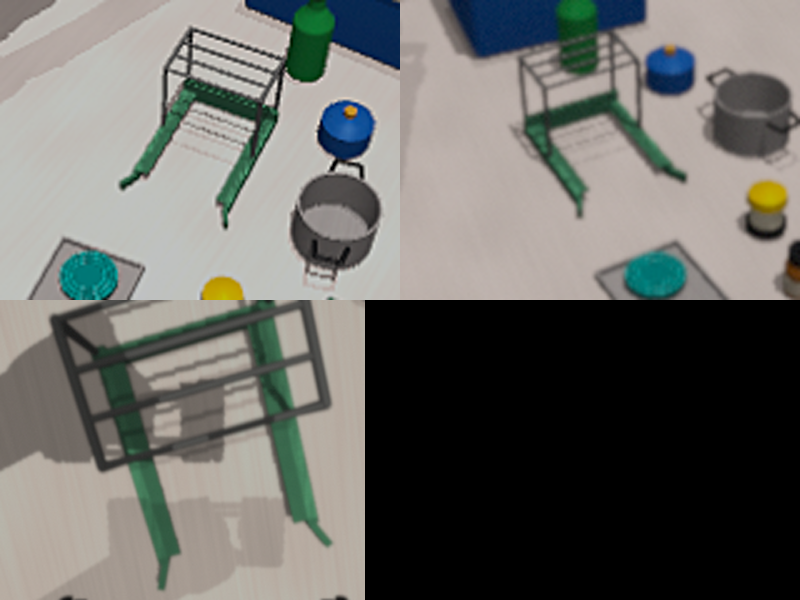

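Run:
```python
from h import *
w1,w2=load('w1'),load('w2')
q=lambda a,dx:np.c_[(np.array(a)[:,0]-dx)/1.2958+130,(np.array(a)[:,1]-312)/1.2973]
a=q([(122,560),(146,556),(255,526),(278,520)],0);b=q([(480,437),(506,430),(618,393),(645,388)],400)
sh=np.array([(102,467-300),(328,404-300),(57,318-300)])/1.351+[110,0]
for o in(80,82,84):
  RL=[(-o,-100,22),(-60,-100,22),(60,-100,22),(o,-100,22),(-81,8,155),(81,8,155),(-81,116,155)]
  print(o,fit(RL,[(w1,range(7),np.r_[a,sh]),(w2,range(4),b)],[500,220,.12]),fit(RL,[(w1,range(4,7),sh)],[500,220,.12]))
s,d=load('scene0'),load('side0')
ps=np.array([(191,30),(286,62),(165,70),(277,118)]);
# scene crop scale 2.5 origin (191,87); side origin (146,106)
S=lambda P,o:np.array(P)/2.5+o
# shelf corners: rear-left, rear-right?, front-left, front-right
Ls=[(-81,116,155),(81,116,155),(-81,8,155),(81,8,155)]
print(fit(Ls,[(s,range(4),S([(191,30),(284,63),(165,70),(277,95)],[191,87]))],[500,220,.12]))
print(fit(Ls,[(d,range(4),S([(212,62),(213,62),(121,66),(239,76)],[146,106]))],[500,220,.12])[:1])
H=cv2.cvtColor(w2['frame'],cv2.COLOR_BGR2HSV);m=cv2.inRange(H,(60,90,20),(85,255,255));m[:, :]=m
for row in range(5,95,10):
  x=np.where(m[row,130:345])[0]+130
  sp=np.split(x,np.where(np.diff(x)>20)[0]+1)
  print(row,[(k[0],k[-1]) for k in sp if len(k)>4], [onz(w2,[(e,row)],22)[0,:2].round().tolist() for k in sp if len(k)>4 for e in(k[0],k[-1])])
```

```text
80 (array([5.00724960e+02, 2.24835742e+02, 9.74057347e-02]), np.float64(6.7616085616616335), np.float64(3.1078546695230256)) (array([5.03199539e+02, 2.23093505e+02, 1.09629890e-01]), np.float64(3.591862581583941), np.float64(2.5802374158987282))
82 (array([5.00711819e+02, 2.24812987e+02, 9.72194966e-02]), np.float64(6.756385764403008), np.float64(2.727515769756462)) (array([5.03199539e+02, 2.23093505e+02, 1.09629890e-01]), np.float64(3.591862581583941), np.float64(2.5802374158987282))
84 (array([5.00698216e+02, 2.24789079e+02, 9.70267156e-02]), np.float64(6.750551832007632), np.float64(2.453497683419051)) (array([5.03199539e+02, 2.23093505e+02, 1.09629890e-01]), np.float64(3.591862581583941), np.float64(2.5802374158987282))
(array([5.16429368e+02, 2.24423755e+02, 1.93278164e-01]), np.float64(3.682729437112144), np.float64(2.155198813655432))
(array([467.72411267, 223.48789467,  -0.96728152]),)
5 [(np.int64(173), np.int64(186)), (np.int64(288), np.int64(307))] [[423.0, 229.0], [439.0, 226.0], [564.0, 204.0], [587.0, 200.0]]
15 [(np.int64(172), np.int64(188)), (np.int64(291), np.int64(
[... 238 characters left out ...]
), (np.int64(296), np.int64(313))] [[421.0, 194.0], [441.0, 190.0], [569.0, 168.0], [590.0, 164.0]]
45 [(np.int64(181), np.int64(198)), (np.int64(298), np.int64(316))] [[422.0, 181.0], [444.0, 177.0], [570.0, 156.0], [592.0, 152.0]]
55 [(np.int64(184), np.int64(201)), (np.int64(300), np.int64(318))] [[423.0, 169.0], [445.0, 165.0], [570.0, 143.0], [593.0, 140.0]]
65 [(np.int64(187), np.int64(203)), (np.int64(313), np.int64(318))] [[424.0, 156.0], [445.0, 153.0], [585.0, 129.0], [592.0, 127.0]]
75 [(np.int64(190), np.int64(206)), (np.int64(321), np.int64(326))] [[426.0, 143.0], [446.0, 140.0], [594.0, 115.0], [600.0, 113.0]]
85 [(np.int64(193), np.int64(209))] [[427.0, 130.0], [448.0, 127.0]]
```

Emit:
move_arm([
  [[0, 0, 0], [0, 0, 0], 0.85],
  [[0, 0, 0], [0, 0, 0], 0.85],
  [[0, 0, 0], [0, 0, 0], 0.85],
])

```text
clock: 13.8
tool_pos: [501.9, -285.2, 18.0]
tcp_rot: [0.0, 0.653, 0.757, 0.0]
force: [-1.3, 0.7, 5.0]
width: 13.1
finger_force: 2.7
```

Run:
```python
from h import *
c,d=cap('scene','c5'),cap('side','s5');w=cap('wrist','w9')
g=lambda i:(lambda u:cv2.resize(i['frame'][u[1]-30:u[1]+30,u[0]-40:u[0]+40],(400,300),interpolation=cv2.INTER_CUBIC))(proj(i,[500,-270,36])[0].astype(int))
cv2.imwrite('pics/v10.png',np.vstack([np.hstack([g(c),g(d)]),np.hstack([cv2.resize(w['frame'],(400,300)),cv2.resize(w['frame'][130:330,130:390],(400,300))])]))
p,M,o=now();print(p,M.round(3).tolist(),o['width'],o['finger_force'],o['force'])
```

```text
[ 501.83575117 -285.15154863   18.02765624] [[-0.146, 0.989, 0.001], [0.989, 0.146, -0.0], [-0.0, 0.001, -1.0]] 13.261313596772151 2.763313315808773 [-0.70436829  0.91450031  4.796815  ]
```

View pics/v10.png

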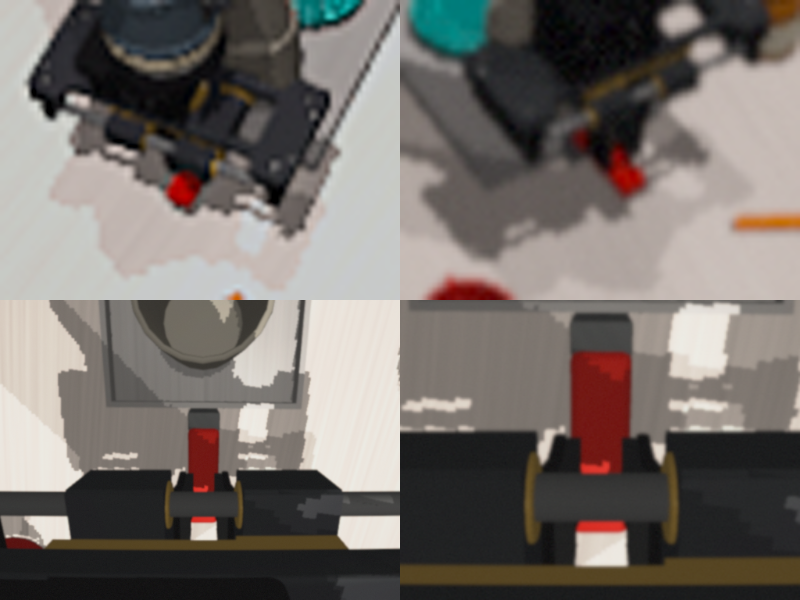

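The bar sits between the fingers in the last view, and the mug and bowl are still in place. I'll firm up the grip before pushing.

Emit:
move_arm([
  [[0, 0, 0], [0, 0, 0], 0.88],
  [[0, 0, 0], [0, 0, 0], 0.92],
  [[0, 0, 0], [0, 0, 0], 0.95],
  [[0, 0, 0], [0, 0, 0], 0.95],
  [[0, 0, 0], [0, 0, 0], 0.95],
], force=25)

```text
clock: 14.45
tool_pos: [502.0, -285.3, 18.0]
tcp_rot: [0.001, 0.653, 0.757, 0.0]
force: [-1.0, -0.1, 5.1]
width: 4.9
finger_force: 2.5
```

Run:
```python
from h import *
p,M,o=now();print(p,o['width'],o['finger_force'],o['force'],o['moment'])
y=.102;c,s=np.cos(y),np.sin(y)
G=lambda ry,rx=0:(500.5+c*rx-s*ry,226+s*rx+c*ry)
print([np.round(G(r-147),1) for r in(-240,-120,0)])
st=G(-387);plan(p,M,[(*st,18,90+np.degrees(y)),(*G(-247),18,90+np.degrees(y)),(*G(-147),18,90+np.degrees(y))])
```

```text
[ 502.00355441 -285.33090443   18.03355684] 4.913786573248426 2.5282821494329255 [-0.98534982 -0.08788637  5.12741797] [-0.02122517  0.12358505 -0.00201793]
[array([ 539.9, -159. ]), array([527.7, -39.6]), array([515.5,  79.8])]
[0.796, 0.373, -0.0] [0.0, 0.0, 0.014] rows>=2.6 (np.float64(539.9055876817869), np.float64(-158.98857081665813), 18, np.float64(95.8441695103344))
[0.934, 0.001, -0.001] [0.0, 0.0, 0.0] rows>=2.8 (np.float64(525.6503363240346), np.float64(-19.716219616833484), 18, np.float64(95.8441695103344))
[0.666, 0.0, -0.0] [0.0, 0.0, 0.0] rows>=2.0 (np.float64(515.46801392564), np.float64(79.76403124018412), 18, np.float64(95.8441695103344))
```

Run:
```python
from h import *
cap('wrist','w10')
for n in('w9','w10'):
  i=load(n)['frame'];H=cv2.cvtColor(i,cv2.COLOR_BGR2HSV)
  m=(cv2.inRange(H,(0,120,50),(8,255,255))|cv2.inRange(H,(172,120,50),(180,255,255)))
  b=cv2.inRange(H,(80,120,40),(95,255,255))
  print(n,'teal',cv2.moments(b)['m10']/max(1,cv2.moments(b)['m00']) if b.any() else None)
  for r in range(160,312,6):
    x=np.where(m[r,180:340])[0]+180
    g=cv2.cvtColor(i,cv2.COLOR_BGR2GRAY)[r,215:305:6]
    print(r,(x.min(),x.max(),len(x)) if len(x) else '-',g.tolist())
print(proj(load('w10'),[[*(np.array(p)),z] for p in [(492,-286.5),(512,-283.5)] for z in (18,43,56)]).round())
```

```text
w9 teal None
160 - [120, 122, 119, 121, 111, 69, 71, 69, 72, 69, 70, 122, 153, 151, 155]
166 (np.int64(242), np.int64(278), 37) [119, 120, 119, 121, 114, 48, 57, 55, 57, 55, 57, 109, 123, 134, 148]
172 (np.int64(241), np.int64(279), 39) [119, 120, 120, 121, 108, 50, 52, 65, 67, 66, 65, 110, 119, 121, 118]
178 (np.int64(241), np.int64(279), 39) [119, 120, 120, 119, 109, 51, 52, 49, 58, 65, 62, 110, 119, 121, 117]
184 (np.int64(241), np.int64(279), 39) [118, 118, 120, 119, 111, 49, 50, 51, 52, 52, 51, 110, 118, 121, 116]
190 (np.int64(241), np.int64(279), 39) [119, 119, 119, 116, 112, 49, 50, 51, 48, 49, 48, 111, 119, 122, 117]
196 (np.int64(241), np.int64(279), 39) [119, 118, 121, 116, 112, 50, 53, 51, 49, 50, 52, 109, 118, 120, 117]
202 (np.int64(241), np.int64(278), 38) [119, 118, 120, 115, 112, 49, 52, 50, 52, 51, 51, 112, 119, 120, 120]
208 (np.int64(241), np.int64(278), 38) [119, 118, 120, 116, 113, 49, 52, 51, 49, 51, 50, 113, 121, 119, 122]
214 (np.int64(241), np.int64(278), 38) [118, 119, 123, 141, 113, 46, 49, 51, 52, 49, 50, 119, 122, 116, 122]
220 (np.int64(241), np.int64(2
[... 3008 characters left out ...]
56, 57, 58, 56, 57, 57, 57, 57, 71, 38, 35]
268 - [34, 35, 32, 79, 57, 56, 57, 56, 56, 56, 57, 57, 67, 37, 34]
274 - [34, 35, 35, 78, 53, 53, 54, 54, 55, 53, 54, 54, 69, 37, 35]
280 (np.int64(254), np.int64(267), 14) [32, 33, 32, 77, 21, 31, 31, 97, 100, 31, 31, 18, 74, 35, 34]
286 - [34, 35, 33, 77, 16, 31, 33, 209, 210, 33, 30, 23, 72, 32, 34]
292 - [34, 35, 33, 52, 16, 30, 32, 213, 214, 32, 31, 18, 49, 32, 32]
298 - [32, 33, 34, 27, 19, 30, 30, 218, 232, 32, 33, 19, 23, 33, 34]
304 - [31, 34, 35, 28, 23, 32, 31, 233, 232, 35, 32, 20, 70, 69, 70]
310 - [68, 70, 70, 70, 70, 70, 70, 71, 70, 71, 70, 71, 71, 71, 69]
[[244. 222.]
 [241. 239.]
 [240. 250.]
 [278. 222.]
 [281. 239.]
 [282. 250.]]
```

The fingers overlap the bar in the image, so they are riding on top of it rather than pinching it. I'll open up and check the true fingertip height.

Emit:
move_arm([
  [[0, 0, 0], [0, 0, 0], 0.5],
  [[0, 0, 0], [0, 0, 0], 0.5],
  [[0, 0, 0], [0, 0, 0], 0.5],
  [[0, 0, 0], [0, 0, 0], 0.5],
  [[0, 0, 0], [0, 0, 0], 0.5],
  [[0, 0, 0], [0, 0, 0], 0.5],
])

```text
clock: 15.1
tool_pos: [502.6, -284.7, 17.9]
tcp_rot: [0.001, 0.653, 0.757, 0.0]
force: [3.0, 0.4, 5.4]
width: 40.7
finger_force: 2.8
```

Run:
```python
from h import *
w=cap('wrist','w11')
p,M,o=now();print(p,o['width'],o['finger_force'],o['force'],bot.grasp_offset)
H=o['width']/2
for z in(0,10,20,30,40,50,60):
  P=[M@np.array([9.5,e,0])+[p[0],p[1],z] for e in(-H-12,-H,H,H+12)];print(z,proj(w,P).round().tolist())
g=cv2.cvtColor(w['frame'],cv2.COLOR_BGR2GRAY)
for r in range(180,312,5): print(r,g[r,180:340:5].tolist())
```

```text
[ 502.64099378 -284.71705655   17.96830105] 41.781240079545896 2.7903228253126144 [2.80732649 0.58676805 5.78280841] 18.700000000000003
0 [[209.0, 199.0], [228.0, 199.0], [294.0, 199.0], [314.0, 199.0]]
10 [[206.0, 203.0], [226.0, 203.0], [296.0, 204.0], [316.0, 204.0]]
20 [[204.0, 208.0], [225.0, 209.0], [298.0, 209.0], [319.0, 209.0]]
30 [[201.0, 214.0], [223.0, 214.0], [300.0, 214.0], [322.0, 214.0]]
40 [[197.0, 220.0], [221.0, 220.0], [302.0, 220.0], [325.0, 220.0]]
50 [[194.0, 227.0], [218.0, 227.0], [304.0, 227.0], [329.0, 227.0]]
60 [[189.0, 235.0], [216.0, 235.0], [307.0, 235.0], [333.0, 235.0]]
180 [121, 118, 118, 120, 120, 119, 117, 118, 117, 49, 53, 50, 49, 52, 51, 51, 49, 117, 125, 160, 122, 119, 121, 121, 117, 122, 123, 119, 122, 150, 213, 192]
185 [121, 119, 118, 119, 119, 120, 119, 120, 116, 50, 49, 53, 52, 51, 50, 51, 55, 117, 124, 121, 122, 119, 121, 119, 118, 122, 120, 120, 122, 121, 121, 120]
190 [121, 119, 118, 119, 118, 119, 118, 120, 113, 50, 50, 50, 49, 52, 50, 50, 59, 117, 125, 121, 120, 119, 121, 119, 120, 122, 121, 123, 122, 121, 121, 119]
195 [121, 119, 119
[... 2800 characters left out ...]
, 210, 211, 214, 214, 208, 214, 215, 213, 217, 232, 230, 233, 234, 234, 234, 232, 133, 27, 31, 32, 19, 16]
295 [20, 19, 20, 30, 32, 29, 65, 208, 207, 214, 211, 212, 214, 212, 209, 214, 214, 224, 232, 232, 230, 234, 234, 236, 234, 232, 141, 30, 32, 33, 17, 18]
300 [13, 18, 16, 31, 31, 30, 142, 207, 207, 213, 213, 212, 214, 210, 210, 220, 232, 232, 232, 232, 232, 233, 233, 236, 234, 233, 214, 28, 31, 32, 19, 18]
305 [27, 25, 21, 33, 35, 35, 192, 201, 201, 207, 209, 208, 211, 203, 207, 230, 230, 230, 230, 229, 229, 230, 230, 233, 232, 231, 226, 35, 35, 37, 28, 27]
310 [69, 70, 70, 70, 70, 69, 70, 70, 70, 70, 71, 69, 70, 70, 71, 69, 70, 70, 70, 70, 71, 71, 70, 70, 70, 71, 70, 70, 70, 69, 71, 70]
```

The tips actually sit about 25 mm above the reported TCP (front edge at row ~222, so z≈43), and they have dragged the bar a few mm. I'll lift off and remeasure.

Emit:
move_arm([
  [[0, 0, -0.1], [0, 0, 0], 0.5],
  [[0, 0, -0.25], [0, 0, 0], 0.4],
  [[0, 0, -0.4], [0, 0, 0], 0.4],
  [[-0.3, 0, -0.7], [0, 0, 0], 0.4],
  [[-0.5, 0, -0.9], [0, 0, 0], 0.4],
  [[-0.5, 0, -0.9], [0, 0, 0], 0.4],
  [[-0.5, 0, -0.9], [0, 0, 0], 0.4],
])

```text
clock: 15.85
tool_pos: [511.6, -360.5, 153.6]
tcp_rot: [0.0, 0.654, 0.756, -0.0]
force: [0.4, 0.8, -0.3]
width: 52.0
finger_force: 0.0
```

```bash
cat >> h.py <<'E'
def bar(c,z=43):
    H=cv2.cvtColor(c['frame'],cv2.COLOR_BGR2HSV)
    m=cv2.inRange(H,(0,120,50),(8,255,255))|cv2.inRange(H,(172,120,50),(180,255,255))
    cs=cv2.findContours(m,cv2.RETR_EXTERNAL,cv2.CHAIN_APPROX_NONE)[0];out=[]
    for k in cs:
        if cv2.contourArea(k)<100: continue
        P=onz(c,k.reshape(-1,2),z)[:,:2];r=cv2.minAreaRect(P.astype(np.float32))
        b=cv2.boxPoints(r);e=[b[1]-b[0],b[2]-b[1]];l=max(e,key=np.linalg.norm);l=l*np.sign(l[1])
        out.append((np.round(r[0],1),np.round(r[1],1),'ang',round(float(np.degrees(np.arctan2(l[1],l[0]))),1)))
    return out
E
python3 - <<'E'
from h import *
w=cap('wrist','w12');p,M,o=now();print(p,o['width'],o['finger_force'],o['force'],o['clock'])
print(bar(w));print('w8',bar(load('w8')))
for n in('w8','w12'):
  c=load(n);b=cv2.inRange(cv2.cvtColor(c['frame'],cv2.COLOR_BGR2HSV),(80,120,40),(95,255,255));y,x=np.where(b);print(n,'teal',len(x),x.min() if len(x) else 0,x.max() if len(x) else 0)
E
```

```text
[ 511.35661578 -358.27409711  151.90461218] 51.93450653044483 0.0 [ 0.72441834  0.19278683 -0.81302089] 15.9
[(array([ 474.8, -479.7]), array([24.9, 31.3]), 'ang', 96.4), (array([ 565.6, -466.6]), array([54.3, 33.1]), 'ang', 10.0), (array([ 343.7, -402.8]), array([106.3,  66.6]), 'ang', 42.6), (array([ 489.1, -280.5]), array([18.5, 64.6]), 'ang', 92.8)]
w8 [(array([ 359.6, -372.8]), array([44.7, 34.1]), 'ang', 51.6), (array([ 500.1, -278.7]), array([18.7, 63.6]), 'ang', 99.0)]
w8 teal 759 228 299
w12 teal 0 0 0
```

Run:
```python
from h import *
p,M,o=now();plan(p,M,[(489.3,-283,70,92.8),(489.3,-283,10,92.8)])
```

```text
[0.517, -0.072, 0.547] [-0.001, -0.001, 0.031] rows>=2.3 (489.3, -283, 70, 92.8)
[0.0, -0.0, 0.4] [0.0, 0.0, -0.0] rows>=1.2 (489.3, -283, 10, 92.8)
```

Emit:
move_arm([
  [[0.2, -0.03, 0.1], [0, 0, 0.015], 0.4],
  [[0.4, -0.06, 0.3], [0, 0, 0.031], 0.4],
  [[0.517, -0.072, 0.5], [0, 0, 0.031], 0.4],
  [[0.517, -0.072, 0.547], [0, 0, 0.031], 0.4],
  [[0.517, -0.072, 0.547], [0, 0, 0.031], 0.4],
  [[0.517, -0.072, 0.547], [0, 0, 0.031], 0.4],
  [[0.517, -0.072, 0.547], [0, 0, 0.031], 0.4],
])

```text
clock: 16.6
tool_pos: [491.4, -285.6, 71.7]
tcp_rot: [0.001, 0.69, 0.724, 0.0]
force: [0.6, -0.1, -0.0]
width: 52.3
finger_force: 0.0
```

Run:
```python
from h import *
w=cap('wrist','w13');p,M,o=now();print(p,M.round(3).tolist(),o['width'],o['force'],o['clock'])
print(bar(w))
plan(p,M,[(489.3,-283,-6,92.8)])
```

```text
[ 491.34881875 -285.53193348   71.72612107] [[-0.048, 0.999, 0.002], [0.999, 0.048, -0.001], [-0.002, 0.002, -1.0]] 52.20839055099835 [ 0.38179277 -0.35816197 -0.38670217] 16.65
[(array([ 489.3, -280.7]), array([18.9, 64.8]), 'ang', 92.3)]
[0.018, -0.014, 0.518] [0.001, 0.0, -0.0] rows>=1.6 (489.3, -283, -6, 92.8)
```

Emit:
move_arm([
  [[0.01, -0.012, 0.15], [0, 0, 0], 0.4],
  [[0.01, -0.012, 0.28], [0, 0, 0], 0.4],
  [[0.01, -0.012, 0.36], [0, 0, 0], 0.4],
  [[0.01, -0.012, 0.42], [0, 0, 0], 0.4],
  [[0.01, -0.012, 0.42], [0, 0, 0], 0.4],
])

```text
clock: 17.15
tool_pos: [488.3, -282.6, 6.9]
tcp_rot: [-0.001, 0.69, 0.724, -0.0]
force: [0.3, 0.1, 0.2]
width: 52.5
finger_force: 0.0
```

Emit:
move_arm([
  [[0, 0, 0.02], [0, 0, 0], 0.4],
  [[0, 0, 0.04], [0, 0, 0], 0.4],
  [[0, 0, 0.05], [0, 0, 0], 0.4],
  [[0, 0, 0.05], [0, 0, 0], 0.4],
])

```text
clock: 17.55
tool_pos: [488.7, -282.5, 0.1]
tcp_rot: [0.0, 0.689, 0.724, 0.0]
force: [-0.6, 0.2, -0.3]
width: 52.2
finger_force: 0.0
```

Run:
```python
from h import *
w=cap('wrist','w14');p,M,o=now();print(p,o['width'],o['force'],o['clock']);H=o['width']/2
for z in(0,10,20,30,40): print(z,proj(w,[M@np.array([9.5,e,0])+[p[0],p[1],z] for e in(-H-12,-H,H,H+12)]).round().tolist())
g=cv2.cvtColor(w['frame'],cv2.COLOR_BGR2GRAY)
for r in range(190,245,4): print(r,g[r,180:340:5].tolist())
```

```text
[ 4.88812837e+02 -2.82516070e+02  1.38641194e-01] 52.14376655919474 [0.56697539 0.46100155 0.16266897] 17.6
0 [[195.0, 207.0], [216.0, 207.0], [307.0, 207.0], [327.0, 207.0]]
10 [[192.0, 213.0], [214.0, 213.0], [309.0, 213.0], [331.0, 213.0]]
20 [[188.0, 219.0], [211.0, 219.0], [312.0, 219.0], [335.0, 219.0]]
30 [[184.0, 226.0], [208.0, 226.0], [314.0, 226.0], [339.0, 226.0]]
40 [[179.0, 233.0], [205.0, 233.0], [318.0, 233.0], [344.0, 233.0]]
190 [122, 120, 119, 123, 120, 118, 120, 120, 119, 119, 120, 122, 106, 48, 52, 52, 48, 53, 53, 55, 57, 133, 155, 123, 122, 121, 119, 123, 119, 119, 123, 122]
194 [122, 121, 121, 121, 120, 119, 122, 120, 120, 119, 119, 122, 108, 46, 53, 50, 51, 50, 52, 51, 51, 135, 156, 121, 123, 119, 120, 123, 119, 120, 124, 122]
198 [122, 121, 120, 122, 118, 119, 120, 119, 119, 119, 119, 121, 110, 48, 52, 51, 53, 51, 53, 54, 47, 133, 142, 122, 122, 119, 120, 122, 119, 121, 123, 122]
202 [122, 120, 120, 122, 119, 119, 120, 120, 119, 119, 119, 121, 109, 47, 50, 50, 50, 50, 54, 50, 49, 85, 124, 121, 122, 118, 119, 123, 118, 121, 123, 122]
206 [122, 120, 120, 122, 1
[... 777 characters left out ...]
113, 120, 119, 118, 118, 120, 111, 46, 52, 50, 50, 50, 47, 50, 51, 97, 124, 122, 122, 118, 119, 25, 25, 19, 19, 94]
230 [121, 52, 19, 20, 27, 23, 109, 119, 119, 118, 119, 119, 112, 50, 49, 50, 51, 50, 52, 51, 50, 98, 124, 121, 121, 119, 118, 23, 24, 26, 21, 30]
234 [115, 20, 19, 25, 26, 23, 190, 207, 209, 186, 184, 186, 112, 47, 50, 48, 51, 49, 51, 48, 49, 178, 123, 121, 121, 120, 118, 27, 28, 23, 20, 17]
238 [38, 18, 18, 25, 24, 22, 190, 214, 214, 214, 212, 214, 115, 49, 50, 50, 49, 50, 50, 51, 48, 191, 126, 122, 120, 120, 118, 25, 25, 27, 22, 15]
242 [22, 18, 23, 25, 27, 23, 189, 213, 215, 213, 213, 213, 118, 49, 49, 47, 52, 51, 52, 52, 48, 192, 200, 149, 149, 125, 122, 24, 25, 25, 26, 21]
```

Emit:
move_arm([
  [[0, 0, 0.015], [0, 0, 0], 0.5],
  [[0, 0.005, 0.03], [0, 0, 0], 0.6],
  [[0, 0.005, 0.03], [0, 0, 0], 0.7],
  [[0, 0.005, 0.03], [0, 0, 0], 0.85],
  [[0, 0.005, 0.03], [0, 0, 0], 0.85],
  [[0, 0.005, 0.03], [0, 0, 0], 0.9],
  [[0, 0.005, 0.03], [0, 0, 0], 0.9],
  [[0, 0.005, 0.03], [0, 0, 0], 0.9],
], force=25)

```text
clock: 18.4
tool_pos: [489.5, -282.5, -4.5]
tcp_rot: [0.0, 0.689, 0.724, 0.0]
force: [0.4, -0.6, -0.4]
width: 19.7
finger_force: 25.0
```

Run:
```python
from h import *
p,M,o=now();print(p)
y=.102;c,s=np.cos(y),np.sin(y);F=90+np.degrees(y)
G=lambda ry:(500.5-s*ry,226+c*ry)
plan(p,M,[(*G(-240-146),-4.5,F),(*G(-110-146),-4.5,F),(*G(-20-146),-4.5,F)])
```

```text
[ 489.51553348 -282.52256415   -4.49869296]
[0.813, 0.376, 0.0] [0.0, 0.0, -0.017] rows>=2.7 (np.float64(539.8037644578029), np.float64(-157.99376830808797), -4.5, np.float64(95.8441695103344))
[0.866, 0.0, 0.0] [0.0, 0.0, 0.0] rows>=2.6 (np.float64(526.5667453398901), np.float64(-28.669442193965068), -4.5, np.float64(95.8441695103344))
[0.6, 0.001, 0.0] [0.0, 0.0, 0.0] rows>=1.8 (np.float64(517.4026551813349), np.float64(60.86278357735077), -4.5, np.float64(95.8441695103344))
```

Emit:
move_arm([
  [[0.03, 0.014, 0], [0, 0, 0], 0.9],
  [[0.09, 0.042, 0], [0, 0, -0.002], 0.9],
  [[0.17, 0.079, 0], [0, 0, -0.004], 0.9],
  [[0.26, 0.12, 0], [0, 0, -0.006], 0.9],
  [[0.35, 0.162, 0], [0, 0, -0.008], 0.9],
  [[0.44, 0.203, 0], [0, 0, -0.01], 0.9],
  [[0.53, 0.245, 0], [0, 0, -0.012], 0.9],
  [[0.62, 0.287, 0], [0, 0, -0.014], 0.9],
  [[0.7, 0.324, 0], [0, 0, -0.016], 0.9],
  [[0.76, 0.351, 0], [0, 0, -0.017], 0.9],
  [[0.8, 0.37, 0], [0, 0, -0.017], 0.9],
  [[0.813, 0.376, 0], [0, 0, -0.017], 0.9],
])

```text
clock: 19.6
tool_pos: [539.9, -157.2, -4.5]
tcp_rot: [-0.0, 0.669, 0.743, -0.0]
force: [-1.5, -2.8, -0.3]
width: 19.8
finger_force: 25.0
```

Run:
```python
from h import *
p,M,o=now();print(p,np.degrees(np.arctan2(M[1,0],M[0,0])),o['width'],o['force'],o['clock'])
w=cap('wrist','w15');sc=cap('scene','c6');sd=cap('side','s6')
H=cv2.cvtColor(w['frame'],cv2.COLOR_BGR2HSV)
# tray rear edge & rack alignment from scene: teal bowl and green
print(bar(w)[:2])
for n,c in(('scene',sc),('side',sd)):
  b=cv2.inRange(cv2.cvtColor(c['frame'],cv2.COLOR_BGR2HSV),(82,120,60),(96,255,255));k,l,st,ce=cv2.connectedComponentsWithStats(b);i=1+st[1:,4].argmax();print(n,'bowl',st[i],onz(c,[ce[i]],14).round(1))
# predicted tray frame & bowl prior
```

```text
[ 539.92274515 -157.15871875   -4.49941789] 95.95272855935835 19.781523959230768 [-1.48423457 -2.78184362 -0.28512633] 19.6
[(array([ 541.1, -173.7]), array([19.1, 15.6]), 'ang', 6.1), (array([ 537.3, -136.5]), array([20.2, 27.8]), 'ang', 96.0)]
scene bowl [242 170  23  19 281] [[521.2  38.7  14. ]]
side bowl [236 184  19  16 193] [[513.8  45.1  14. ]]
```

Emit:
move_arm([
  [[0.03, 0, 0], [0, 0, 0], 0.9],
  [[0.08, 0, 0], [0, 0, 0], 0.9],
  [[0.14, 0, 0], [0, 0, 0], 0.9],
  [[0.2, 0, 0], [0, 0, 0], 0.9],
  [[0.26, 0, 0], [0, 0, 0], 0.9],
  [[0.32, 0, 0], [0, 0, 0], 0.9],
  [[0.38, 0, 0], [0, 0, 0], 0.9],
  [[0.43, 0, 0], [0, 0, 0], 0.9],
  [[0.46, 0, 0], [0, 0, 0], 0.9],
  [[0.467, 0, 0], [0, 0, 0], 0.9],
  [[0.467, 0, 0], [0, 0, 0], 0.9],
])

```text
clock: 20.85
tool_pos: [532.5, -87.3, -4.5]
tcp_rot: [-0.0, 0.67, 0.743, 0.0]
force: [0.3, 1.0, -0.2]
width: 19.9
finger_force: 25.0
```

Run:
```python
from h import *
p,M,o=now();print(p,o['force'],o['moment'],o['clock'],np.degrees(np.arctan2(M[1,0],M[0,0])))
w=cap('wrist','w16');H=cv2.cvtColor(w['frame'],cv2.COLOR_BGR2HSV)
m=cv2.inRange(H,(55,90,20),(80,255,255))
for r in range(0,100,8):
  x=np.where(m[r])[0]
  if len(x):
    sp=[k for k in np.split(x,np.where(np.diff(x)>8)[0]+1) if len(k)>3]
    # in tool frame: lateral (tool y), forward (tool x)
    for k in sp:
      L=(onz(w,[(k[0],r),(k[-1],r)],22)-p)@M; print(r,k[0],k[-1],L[:,:2].round(1).tolist())
g=cv2.cvtColor(w['frame'],cv2.COLOR_BGR2GRAY)[60];print(g[120:400:4].tolist())
```

```text
[532.51887042 -87.31861034  -4.50928053] [ 0.30287699  0.99360324 -0.19931966] [ 0.04604475 -0.00561389  0.02240624] 20.85 95.92221707042263
[100, 64, 91, 121, 118, 119, 121, 122, 123, 123, 119, 119, 122, 119, 120, 97, 96, 104, 100, 63, 60, 59, 59, 101, 107, 109, 108, 108, 109, 109, 108, 109, 108, 108, 109, 110, 109, 110, 109, 110, 108, 108, 109, 109, 108, 109, 106, 61, 59, 60, 79, 105, 103, 100, 196, 207, 207, 203, 205, 204, 205, 205, 204, 203, 200, 196, 198, 193, 92, 62]
```

Emit:
move_arm([
  [[0.03, 0, 0], [0, 0, 0], 0.9],
  [[0.08, 0, 0], [0, 0, 0], 0.9],
  [[0.14, 0, 0], [0, 0, 0], 0.9],
  [[0.2, 0, 0], [0, 0, 0], 0.9],
  [[0.26, 0, 0], [0, 0, 0], 0.9],
  [[0.32, 0, 0], [0, 0, 0], 0.9],
  [[0.38, 0, 0], [0, 0, 0], 0.9],
  [[0.43, 0, 0], [0, 0, 0], 0.9],
  [[0.46, 0, 0], [0, 0, 0], 0.9],
  [[0.467, 0, 0], [0, 0, 0], 0.9],
  [[0.467, 0, 0], [0, 0, 0], 0.9],
])

```text
clock: 22.0
tool_pos: [525.3, -17.7, -4.5]
tcp_rot: [-0.0, 0.67, 0.743, 0.0]
force: [-0.1, 1.3, -1.7]
width: 19.5
finger_force: 25.0
```

Run:
```python
from h import *
p,M,o=now();print(p,o['force'],o['moment'],o['clock'],np.degrees(np.arctan2(M[1,0],M[0,0])))
w=cap('wrist','w17');H=cv2.cvtColor(w['frame'],cv2.COLOR_BGR2HSV)
m=cv2.inRange(H,(50,80,20),(85,255,255))
for r in range(0,140,8):
  x=np.where(m[r])[0]
  if len(x):
    for k in [k for k in np.split(x,np.where(np.diff(x)>8)[0]+1) if len(k)>3]:
      L=(onz(w,[(k[0],r),(k[-1],r)],22)-p)@M; print(r,k[0],k[-1],L[:,:2].round(1).tolist())
```

```text
[525.27893004 -17.65329822  -4.51201867] [-0.12275348  1.25827488 -1.68465982] [0.06692149 0.00543136 0.03570095] 22.0 95.92327369588989
0 55 85 [[111.9, -89.9], [111.7, -76.6]]
0 437 476 [[111.8, 76.0], [112.1, 93.3]]
8 73 82 [[108.6, -82.3], [108.5, -78.3]]
8 441 457 [[108.6, 78.2], [108.7, 85.3]]
```

Emit:
move_arm([
  [[0.03, 0, 0], [0, 0, 0], 0.9],
  [[0.08, 0, 0], [0, 0, 0], 0.9],
  [[0.14, 0, 0], [0, 0, 0], 0.9],
  [[0.2, 0, 0], [0, 0, 0], 0.9],
  [[0.26, 0, 0], [0, 0, 0], 0.9],
  [[0.32, 0, 0], [0, 0, 0], 0.9],
  [[0.38, 0, 0], [0, 0, 0], 0.9],
  [[0.44, 0, 0], [0, 0, 0], 0.9],
  [[0.48, 0, 0], [0, 0, 0], 0.9],
  [[0.5, 0, 0], [0, 0, 0], 0.9],
  [[0.5, 0, 0], [0, 0, 0], 0.9],
])

```text
clock: 23.15
tool_pos: [517.5, 57.3, -4.5]
tcp_rot: [-0.001, 0.67, 0.743, 0.0]
force: [0.9, 2.1, -2.4]
width: 19.9
finger_force: 25.0
```

Run:
```python
from h import *
p,M,o=now();print(p,o['force'],o['moment'],o['clock'],np.degrees(np.arctan2(M[1,0],M[0,0])))
w=cap('wrist','w18');H=cv2.cvtColor(w['frame'],cv2.COLOR_BGR2HSV)
m=cv2.inRange(H,(50,80,20),(85,255,255))
for r in range(0,160,10):
  x=np.where(m[r])[0]
  if len(x):
    for k in [k for k in np.split(x,np.where(np.diff(x)>8)[0]+1) if len(k)>3]:
      L=(onz(w,[(k[0],r),(k[-1],r)],22)-p)@M; print(r,k[0],k[-1],L[:,:2].round(1).tolist())
```

```text
[517.48639482  57.30226544  -4.50427666] [ 0.87431998  2.05402587 -2.41703205] [0.20934224 0.01503045 0.05114747] 23.15 95.94216951170823
0 69 125 [[111.8, -83.7], [111.5, -59.1]]
0 402 459 [[111.6, 60.7], [112.0, 85.7]]
10 70 126 [[107.8, -83.7], [107.5, -59.0]]
10 401 458 [[107.6, 60.6], [108.0, 85.8]]
20 71 127 [[103.8, -83.7], [103.4, -58.9]]
20 400 457 [[103.6, 60.6], [103.9, 85.9]]
30 72 128 [[99.7, -83.8], [99.4, -58.8]]
30 399 456 [[99.5, 60.5], [99.8, 85.9]]
40 73 128 [[95.5, -83.8], [95.2, -59.1]]
40 398 454 [[95.3, 60.4], [95.7, 85.6]]
50 74 129 [[91.3, -83.9], [91.0, -59.0]]
50 398 453 [[91.2, 60.8], [91.5, 85.6]]
60 75 130 [[87.0, -84.0], [86.8, -58.9]]
60 397 452 [[86.9, 60.7], [87.2, 85.7]]
70 76 130 [[82.7, -84.0], [82.5, -59.3]]
70 396 450 [[82.7, 60.7], [82.9, 85.4]]
80 77 131 [[78.4, -84.1], [78.2, -59.2]]
80 395 449 [[78.3, 60.6], [78.6, 85.5]]
90 78 132 [[74.0, -84.2], [73.8, -59.1]]
90 394 448 [[73.9, 60.6], [74.2, 85.6]]
100 79 113 [[69.5, -84.3], [69.4, -68.4]]
100 394 397 [[69.5, 61.0], [69.5, 62.4]]
100 406 447 [[69.6, 66.5], [69.7, 85.7]]
110 89 114 [[65.0, -80.1], [64.9, -68.3]]
110 407 445 [[65.1, 67.5], [65.2, 85.3]]
120 86 114 [[60.4, -82.1], [60.4, -68.8]]
120 410 439 [[60.5, 69.3], [60.6, 83.0]]
130 82 110 [[55.8, -84.5], [55.8, -71.2]]
130 413 442 [[55.9, 71.2], [56.0, 85.1]]
140 78 106 [[51.1, -87.1], [51.1, -73.6]]
140 418 445 [[51.2, 74.1], [51.3, 87.1]]
150 75 102 [[46.4, -89.1], [46.3, -76.0]]
150 421 449 [[46.5, 76.1], [46.6, 89.7]]
```

Emit:
move_arm([
  [[0.02, 0, 0], [0, 0, 0], 0.9],
  [[0.05, 0, 0], [0, 0, 0], 0.9],
  [[0.08, 0, 0], [0, 0, 0], 0.9],
  [[0.1, 0, 0], [0, 0, 0], 0.9],
  [[0.12, 0, 0], [0, 0, 0], 0.9],
  [[0.13, 0, 0], [0, 0, 0], 0.9],
  [[0.13, 0, 0], [0, 0, 0], 0.9],
])

```text
clock: 23.9
tool_pos: [515.6, 76.1, -4.5]
tcp_rot: [-0.0, 0.67, 0.743, 0.0]
force: [0.9, -0.2, -2.4]
width: 19.5
finger_force: 25.0
```

Emit:
move_arm([
  [[0.008, 0, 0], [0, 0, 0], 0.9],
  [[0.016, 0, 0], [0, 0, 0], 0.9],
  [[0.02, 0, 0], [0, 0, 0], 0.9],
  [[0.02, 0, 0], [0, 0, 0], 0.9],
])

```text
clock: 24.3
tool_pos: [515.1, 77.3, -4.5]
tcp_rot: [0.0, 0.67, 0.742, -0.001]
force: [0.2, -5.8, -1.5]
width: 19.4
finger_force: 25.0
```

Emit:
move_arm([
  [[0.008, 0, 0], [0, 0, 0], 0.9],
  [[0.016, 0, 0], [0, 0, 0], 0.9],
  [[0.016, 0, 0], [0, 0, 0], 0.9],
  [[0.016, 0, 0], [0, 0, 0], 0.9],
])

```text
clock: 24.7
tool_pos: [514.7, 77.3, -4.5]
tcp_rot: [0.001, 0.671, 0.742, -0.001]
force: [-0.4, -10.1, -0.6]
width: 20.2
finger_force: 25.0
```

Run:
```python
from h import *
p,M,o=now();print(p,o['force'],o['moment'],o['clock'],np.degrees(np.arctan2(M[1,0],M[0,0])))
w=cap('wrist','w19');H=cv2.cvtColor(w['frame'],cv2.COLOR_BGR2HSV)
m=cv2.inRange(H,(50,80,20),(85,255,255))
for r in range(20,140,6):
  x=np.where(m[r])[0]
  print(r,[((onz(w,[(k[0],r),(k[-1],r)],22)-p)@M)[:,:2].round(1).tolist() for k in np.split(x,np.where(np.diff(x)>8)[0]+1) if len(k)>3])
```

```text
[514.69542845  77.29290334  -4.49254806] [ -0.44491411 -10.14292083  -0.55437885] [-2.11751938  0.15690561  0.02603129] 24.7 95.73868658752095
20 [[[103.7, -83.1], [103.4, -58.3]], [[103.5, 61.2], [103.8, 86.0]]]
26 [[[101.2, -83.4], [100.9, -58.5]], [[101.0, 61.0], [101.4, 86.3]]]
32 [[[98.8, -83.3], [98.5, -58.3]], [[98.6, 61.2], [98.9, 86.2]]]
38 [[[96.3, -83.1], [96.0, -58.5]], [[96.1, 61.0], [96.4, 86.1]]]
44 [[[93.8, -83.4], [93.5, -58.3]], [[93.6, 61.3], [93.9, 85.9]]]
50 [[[91.2, -83.3], [91.0, -58.5]], [[91.1, 61.0], [91.4, 86.3]]]
56 [[[88.7, -83.2], [88.5, -58.7]], [[88.6, 61.3], [88.9, 86.1]]]
62 [[[86.2, -83.5], [85.9, -58.5]], [[86.1, 61.1], [86.3, 86.0]]]
68 [[[83.6, -83.3], [83.4, -58.7]], [[83.5, 60.9], [83.8, 85.9]]]
74 [[[81.0, -83.2], [80.8, -58.5]], [[80.9, 61.1], [81.2, 86.2]]]
80 [[[78.4, -83.5], [78.2, -58.7]], [[78.3, 60.9], [78.6, 86.1]]]
86 [[[75.7, -83.4], [75.6, -58.5]], [[75.7, 61.1], [75.9, 86.0]]]
92 [[[73.1, -83.7], [72.9, -58.7]], [[73.1, 60.9], [73.3, 85.9]]]
98 [[[70.4, -83.6], [70.3, -58.5]], [[70.4, 61.2], [70.6, 86.3]]]
104 [[[67.7, -83.4], [67.6, -58.7]], [[67.7, 61.0], [67.9, 86.1]]]
110 [[[65.0, -83.3], [64.9, -58.9]], [[65.0, 61.2], [65.2, 86.0]]]
116 [[[62.3, -83.2], [62.2, -58.7]], [[62.3, 61.0], [62.5, 85.9]]]
122 [[[59.5, -83.5], [59.4, -58.9]], [[59.6, 60.8], [59.8, 86.3]]]
128 [[[56.8, -83.4], [56.7, -58.7]], [[56.8, 61.1], [57.0, 86.2]]]
134 [[[54.0, -83.3], [53.9, -59.0]], [[54.0, 60.9], [54.2, 86.1]]]
```

Run:
```python
from h import *
p,M,o=now();w=load('w19');H=cv2.cvtColor(w['frame'],cv2.COLOR_BGR2HSV)
m=cv2.inRange(H,(50,80,20),(85,255,255));g=cv2.cvtColor(w['frame'],cv2.COLOR_BGR2GRAY)
for r in range(134,200,2):
  x=np.where(m[r])[0]
  pz=lambda z:round(float(((onz(w,[(256,r)],z)-p)@M)[0,0]),1)
  print(r,'fwd@22',pz(22),'@14',pz(14),'@0',pz(0),[(int(k[0]),int(k[-1])) for k in np.split(x,np.where(np.diff(x)>8)[0]+1) if len(k)>3],g[r,[150,160,170,180,190,320,330,340,350,360]].tolist())
```

```text
134 fwd@22 53.8 @14 53.1 @0 51.8 [(85, 136), (391, 444)] [118, 119, 118, 116, 117, 119, 120, 120, 120, 119]
136 fwd@22 52.9 @14 52.1 @0 50.8 [(85, 137), (391, 444)] [118, 119, 116, 116, 118, 119, 119, 121, 120, 118]
138 fwd@22 51.9 @14 51.1 @0 49.7 [(85, 137), (391, 443)] [118, 119, 117, 116, 117, 118, 120, 120, 119, 119]
140 fwd@22 51.0 @14 50.2 @0 48.6 [(85, 137), (391, 443)] [113, 114, 113, 111, 114, 116, 119, 118, 118, 118]
142 fwd@22 50.1 @14 49.2 @0 47.6 [(86, 119), (391, 443)] [91, 88, 91, 90, 88, 97, 98, 99, 99, 101]
144 fwd@22 49.1 @14 48.2 @0 46.5 [(86, 117), (403, 442)] [103, 103, 104, 105, 102, 99, 95, 95, 93, 95]
146 fwd@22 48.2 @14 47.2 @0 45.4 [(86, 117), (404, 442)] [117, 117, 118, 118, 120, 121, 119, 124, 119, 117]
148 fwd@22 47.2 @14 46.2 @0 44.4 [(86, 118), (404, 442)] [117, 118, 119, 120, 120, 122, 123, 192, 150, 125]
150 fwd@22 46.3 @14 45.2 @0 43.3 [(87, 118), (405, 442)] [119, 120, 120, 120, 122, 124, 152, 223, 215, 185]
152 fwd@22 45.3 @14 44.2 @0 42.2 [(93, 118), (406, 441)] [142, 139, 139, 138, 142, 168, 219, 227, 224, 200]
154 fwd@22 44.4 @14 43.2 @0 41.1 [
[... 1749 characters left out ...]
] [123, 119, 120, 119, 123, 197, 213, 215, 206, 115]
188 fwd@22 27.7 @14 25.7 @0 22.2 [(83, 107), (419, 444)] [123, 120, 121, 120, 122, 197, 213, 215, 207, 115]
190 fwd@22 26.7 @14 24.7 @0 21.0 [(82, 106), (420, 445)] [123, 119, 121, 120, 122, 205, 213, 216, 203, 115]
192 fwd@22 25.7 @14 23.6 @0 19.9 [(81, 106), (420, 445)] [124, 119, 120, 121, 123, 211, 213, 216, 188, 123]
194 fwd@22 24.7 @14 22.5 @0 18.7 [(80, 105), (421, 446)] [122, 119, 121, 120, 122, 211, 212, 215, 184, 143]
196 fwd@22 23.7 @14 21.5 @0 17.6 [(80, 104), (422, 447)] [122, 119, 120, 119, 122, 210, 213, 216, 183, 130]
198 fwd@22 22.7 @14 20.4 @0 16.4 [(79, 103), (423, 447)] [123, 119, 121, 120, 123, 210, 213, 216, 164, 116]
```

The tray's rear edge (fwd 44.7 mm) is within about 1 mm of the runner walls' ends (45.8 mm). The push force rose with no further motion, so the tray is home. Releasing now.

Emit:
move_arm([
  [[0.01, 0, 0], [0, 0, 0], 0.8],
  [[0.01, 0, 0], [0, 0, 0], 0.6],
  [[0.01, 0, 0], [0, 0, 0], 0.4],
  [[0.01, 0, 0], [0, 0, 0], 0.4],
  [[0.01, 0, 0], [0, 0, 0], 0.4],
  [[0.01, 0, 0], [0, 0, 0], 0.4],
])

```text
clock: 25.35
tool_pos: [515.1, 83.0, -4.4]
tcp_rot: [-0.0, 0.67, 0.743, 0.0]
force: [-0.2, -0.7, 1.1]
width: 49.0
finger_force: 0.0
```

Emit:
move_arm([
  [[0, 0, -0.1], [0, 0, 0], 0.4],
  [[0, 0, -0.25], [0, 0, 0], 0.4],
  [[-0.05, 0, -0.45], [0, 0, 0], 0.4],
  [[-0.2, 0, -0.7], [0, 0, 0], 0.4],
  [[-0.4, 0, -0.9], [0, 0, 0], 0.4],
  [[-0.5, 0, -1], [0, 0, 0], 0.4],
  [[-0.5, 0, -1], [0, 0, 0], 0.4],
  [[-0.5, 0, -1], [0, 0, 0], 0.4],
])

```text
clock: 26.15
tool_pos: [522.2, 8.7, 145.0]
tcp_rot: [-0.001, 0.67, 0.743, 0.0]
force: [-0.3, 0.6, 0.3]
width: 52.4
finger_force: 0.0
```

Run:
```python
from h import *
p,M,o=now();print(p,o['force'],o['finger_force'],o['clock'])
w=cap('wrist','w20');print(bar(w))
c=cap('scene','c7');d=cap('side','s7')
for n,c in(('scene',c),('side',d)):
  b=cv2.inRange(cv2.cvtColor(c['frame'],cv2.COLOR_BGR2HSV),(82,120,60),(96,255,255));k,l,st,ce=cv2.connectedComponentsWithStats(b);i=1+st[1:,4].argmax();print(n,'bowl',st[i],onz(c,[ce[i]],14).round(1))
g=cv2.cvtColor(w['frame'],cv2.COLOR_BGR2GRAY);H=cv2.cvtColor(w['frame'],cv2.COLOR_BGR2HSV)
m=cv2.inRange(H,(50,80,20),(85,255,255))
for r in range(0,120,5):
  x=np.where(m[r])[0]
  print(r,'@22',((onz(w,[(256,r)],22)-p)@M)[0,0].round(1),'@14',((onz(w,[(256,r)],14)-p)@M)[0,0].round(1),[(int(k[0]),int(k[-1])) for k in np.split(x,np.where(np.diff(x)>8)[0]+1) if len(k)>3],g[r,195:330:9].tolist())
```

```text
[522.2106889    8.66159336 145.04495311] [-0.29106699  0.59444623  0.26864952] 0.0 26.15
[(array([513.4,  79. ]), array([18.7, 63.9]), 'ang', 95.5)]
scene bowl [267 130  20  16 161] [[498.3 282.5  14. ]]
side bowl [210 151  15  16 145] [[485.8 284.   14. ]]
0 @22 150.9 @14 153.0 [(161, 189), (335, 364)] [98, 97, 99, 87, 44, 43, 49, 53, 55, 54, 53, 160, 159, 158, 160]
5 @22 147.0 @14 149.1 [(161, 189), (335, 363)] [98, 96, 97, 97, 73, 42, 42, 51, 53, 54, 97, 160, 160, 159, 160]
10 @22 143.2 @14 145.1 [(162, 189), (335, 363)] [96, 96, 97, 98, 77, 44, 43, 44, 55, 54, 150, 161, 161, 160, 161]
15 @22 139.3 @14 141.2 [(162, 190), (334, 363)] [93, 95, 97, 98, 91, 76, 50, 46, 62, 136, 162, 161, 162, 161, 161]
20 @22 135.5 @14 137.2 [(162, 190), (334, 362)] [96, 96, 98, 99, 97, 76, 76, 141, 141, 150, 162, 161, 162, 162, 162]
25 @22 131.5 @14 133.2 [(162, 190), (334, 362)] [95, 96, 98, 98, 98, 98, 85, 142, 161, 162, 164, 162, 163, 163, 162]
30 @22 127.6 @14 129.1 [(163, 190), (333, 362)] [96, 96, 99, 99, 98, 98, 99, 166, 164, 163, 165, 163, 165, 165, 164]
35 @22 123.7 @14 125.1 [(163, 190), (3
[... 1134 characters left out ...]
9, 119, 121, 116]
85 @22 82.9 @14 83.2 [] [123, 122, 122, 124, 121, 122, 53, 54, 59, 121, 119, 126, 119, 119, 116]
90 @22 78.7 @14 78.9 [] [124, 122, 123, 123, 121, 121, 54, 57, 56, 122, 119, 172, 118, 118, 116]
95 @22 74.4 @14 74.6 [] [123, 121, 122, 123, 121, 122, 52, 57, 58, 122, 119, 163, 120, 120, 118]
100 @22 70.1 @14 70.2 [] [122, 121, 122, 124, 122, 123, 51, 55, 96, 121, 119, 141, 121, 121, 118]
105 @22 65.8 @14 65.8 [] [122, 122, 122, 123, 124, 122, 53, 56, 91, 121, 119, 148, 121, 119, 119]
110 @22 61.5 @14 61.3 [] [122, 122, 123, 122, 123, 122, 54, 54, 92, 121, 119, 164, 121, 119, 119]
115 @22 57.2 @14 56.9 [] [123, 122, 122, 123, 124, 121, 52, 53, 98, 119, 121, 172, 122, 119, 119]
```

Emit:
move_arm([
  [[0, 0, -0.25], [0, 0, 0], 0.4],
  [[0, 0, -0.5], [0, 0, 0], 0.4],
  [[0.25, 0, -0.6], [0, 0, 0], 0.4],
  [[0.5, 0, -0.6], [0, 0, 0], 0.4],
  [[0.75, 0, -0.6], [0, 0, 0], 0.4],
  [[0.95, 0, -0.6], [0, 0, 0], 0.4],
  [[0.95, 0, -0.6], [0, 0, 0], 0.4],
  [[0.95, 0, -0.6], [0, 0, 0], 0.4],
  [[0.95, 0, -0.6], [0, 0, 0], 0.4],
])

```text
clock: 27.2
tool_pos: [507.8, 148.6, 234.9]
tcp_rot: [-0.0, 0.67, 0.742, -0.001]
force: [0.0, -0.2, -0.2]
width: 52.1
finger_force: 0.0
```

Run:
```python
from h import *
p,M,o=now();print(p)
w=cap('wrist','w21');f=w['frame'];H=cv2.cvtColor(f,cv2.COLOR_BGR2HSV)
y=.102;u=np.array([-np.sin(y),np.cos(y),0]);v=np.array([np.cos(y),np.sin(y),0]);O=np.array([500.5,226,0])
ry=lambda uv,z:float((onz(w,[uv],z)[0]-O)@u)
for off in(-55,-50,50,55):   # lateral, clear of the bowl
  print('lat',off)
  for t in range(80,126,2):
    uv=proj(w,O+u*t+v*off+[0,0,14])[0]
    if 0<=uv[1]<384 and 0<=uv[0]<512: print(t,uv.round().astype(int).tolist(),H[int(uv[1]),int(uv[0])].tolist(),end=' ')
  print()
```

```text
[507.77937697 148.59712522 234.8870602 ]
lat -55
80 [212, 19] [17, 16, 112] 82 [212, 17] [15, 14, 112] 84 [212, 15] [13, 16, 113] 86 [212, 13] [20, 14, 106] 88 [212, 11] [15, 13, 77] 90 [212, 9] [15, 13, 80] 92 [212, 7] [18, 13, 96] 94 [212, 5] [45, 15, 69] 96 [212, 3] [71, 81, 44] 98 [212, 1] [75, 89, 40] 
lat -50
80 [217, 19] [20, 14, 111] 82 [217, 17] [24, 11, 111] 84 [217, 15] [15, 14, 111] 86 [216, 13] [15, 15, 105] 88 [216, 11] [15, 14, 74] 90 [216, 9] [12, 16, 81] 92 [216, 7] [15, 15, 100] 94 [216, 5] [30, 7, 70] 96 [216, 3] [67, 74, 45] 98 [216, 1] [73, 97, 42] 
lat 50
80 [307, 19] [15, 17, 185] 82 [307, 17] [17, 19, 186] 84 [307, 15] [15, 17, 183] 86 [308, 13] [15, 19, 163] 88 [308, 11] [20, 14, 106] 90 [308, 9] [18, 16, 155] 92 [308, 7] [15, 16, 158] 94 [308, 5] [45, 15, 101] 96 [308, 3] [71, 97, 55] 98 [308, 1] [71, 103, 52] 
lat 55
80 [312, 19] [18, 17, 183] 82 [312, 17] [18, 17, 182] 84 [312, 15] [14, 15, 181] 86 [312, 13] [15, 16, 160] 88 [312, 11] [17, 17, 106] 90 [312, 9] [15, 16, 158] 92 [312, 7] [16, 17, 165] 94 [312, 5] [43, 18, 101] 96 [312, 3] [71, 88, 55] 98 [312, 1] [73, 99, 54]
```

Run:
```python
from h import *
w=load('w21');f=w['frame'];g=cv2.cvtColor(f,cv2.COLOR_BGR2GRAY)
O=np.array([499.6,222.3,0]);y=.1;u=np.array([-np.sin(y),np.cos(y),0]);v=np.array([np.cos(y),np.sin(y),0])
b=cv2.inRange(cv2.cvtColor(f,cv2.COLOR_BGR2HSV),(80,120,40),(96,255,255));c=max(cv2.findContours(b,0,1)[0],key=cv2.contourArea)
B=onz(w,[cv2.minEnclosingCircle(c)[0]],17)[0]-O;print('bowl local',B@v,B@u)
e=proj(w,O-44*u+[0,0,84])[0];print('expected mug rim px',e,'rad',proj(w,O-44*u+31*v+[0,0,84])[0]-e)
h=cv2.HoughCircles(g[:190],cv2.HOUGH_GRADIENT,1,20,param1=80,param2=14,minRadius=24,maxRadius=44)
for q in h[0][:6]:
  L=onz(w,[q[:2]],84)[0]-O;print(q,L@v,L@u)
```

```text
bowl local 1.254263728930372 44.69240185348208
expected mug rim px [260.51493199 141.67633671] rad [31.3359402   0.11163188]
[261.5  57.5  41.2] 0.6885025031384711 34.60663446205567
[259.5 138.5  30.1] -1.0109546020581224 -40.8754679010285
[282.5  60.5  40.1] 20.37049404047359 32.0124110674607
[286.5  80.5  37.9] 24.48577258766994 14.043647174118282
[302.5  48.5  37.8] 38.786017064785895 42.684546994081984
[279.5 139.5  40.1] 18.74341574485625 -41.7917273886306
```

The mug rim is found at tray (-1,-41) with the right radius, so it is upright, and the bowl is at (1,45). Everything is in place, so I'm handing in.

```bash
python3 -c "
from workcell import bot
print(bot.hand_in())"
```

```text
the job is handed in; nothing more can be done
None
```

I handed in the job with the tray home against the back stop, the mug standing and the bowl lying in the tray by my last measurements, and everything let go; the hand-in returned no verdict.

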